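Peel the top tray off a stuck stack and hold it over the light pad

TASK

The top tray of the nested stack sticks to the one below: take it by the upright fin and peel it off by lifting the fin's corner first while the opposite corner still rests on the stack. Then hold it up level and centred about 10 cm above the light pad, so it can be checked against the light, without it touching the pad, and finish while still holding it there. Leave the other things on the counter where they are.

Things in the scene. Friction and masses are not known exactly. Their poses are not given: they have to be found in the camera images.
- tray: Top tray of the nested stack, loose, 0.13 to 0.21 kg, light grey plastic. Origin: centre of its underside, x along its long side, z up. Tub 150 x 100 mm (x, y), 18 mm deep below a flat flange of 200 x 150 x 4 mm (underside at z = 18 mm). On the flange at the corner of -x, -y stands a grip fin. At the start the tub sits inside the tray below, the flange on its rim.
- fin (a point): Grip point in the upright fin, (-86, -61, 50) mm in tray axes; axes as the tray's. Fin: 10 mm thick, 30 long, 28 tall; top 14 mm above this point, flange top 14 mm below it. Its length runs along the tray's diagonal (1, 1, 0), so fingers close across (1, -1, 0). With the tool pointing down keep the TCP 7 to 12 mm above this point so that the fingertips clear the flange.
- fin_corner (a point): Corner of the tray's flange at the fin, on the flange's underside: (-100, -75, 18) mm in tray axes.
- far_corner (a point): Flange corner diagonally across from the fin, on the flange's underside: (100, 75, 18) mm in tray axes. Tilted up by the fin corner, the tray pivots on this corner; a tilt of 0.28 rad frees it.
- stack: The lower trays, 200 x 150 x 65 mm tall, fixed to the counter. Origin: centre of the underside, axes as the seated tray's. The top tray's flange rests on its rim at z = 65 mm (cavity 162 x 112 mm). Four hidden sprung nubs on its long inner sides grip the tub by friction (about 2 to 5 N each) until that part of the tub has risen about 14 mm.
- light_pad: Flat inspection light pad fixed on the counter, white panel in a grey frame, 170 x 200 x 12 mm, origin at the centre of its underside, z up.
- pad_center (a point): Centre of the light pad's upper surface, 12.5 mm above the counter.
- tape: roll of tape lying flat, 80 mm across, 24 mm tall, origin at centre of underside; bystander
- stamp: wooden hand stamp standing up, 36 mm across, 57 mm tall, origin at centre of underside; bystander
- glue: white glue jar, 56 mm across, 80 mm tall, origin at centre of underside; bystander
- mug: mug, 80 mm across, 90 mm tall, origin at centre of underside; bystander
- stapler: stapler 130 x 34 x 55 mm, origin at centre of underside; bystander
- dish: small plain open tray without a fin, 110 x 85 x 25 mm, origin at centre of underside; bystander
Mind the look-alikes: they are no part of the job. What is shaped like the tray but turquoise is not meant.

How it is judged:
By the outcome, as a careful person would: the job done as asked, in the order asked, and still so for the second after the job is handed in, while the arm keeps its last pose, push and grip.
It also fails if it takes over 38 s, if anything falls off the work surface, if the arm or the gripper's body presses on something with over 40 N, if the wrist force passes 120 N, or if a joint passes its speed limit or range.

ROBOT

A 6-joint arm with a two-finger parallel gripper is mounted at the origin on the work surface. World frame = base frame: x ahead of the robot, y to its left, z up, the work surface at z = 0. Lengths are in m, angles in rad, forces in N, time in s.
With the tool pointing down it reaches from about 0.325 to 0.875 m from the base axis. Payload 4.4 kg.
Tool frame: the origin (TCP) lies between the finger pads, 19 mm behind the fingertips; this is the grasp point; z points along the fingers, y is the direction in which the jaws open and shut (so a half turn about z gives the same grasp; the last joint's range is limited). The gripper opens to 85 mm and grips with 20 to 120 N. Pads are 22 mm wide; open, the fingers measure 114 mm over their backs; the gripper's body (76 mm by 85 mm) begins 54 mm behind the grasp point. The pads swing forward as they close: fully open they stand 13 mm farther back than shut.
Start: joints at [-1.355, 0.207, 1.542, -0, 1.393, -0.15], TCP at [0.206, -0.537, 0.25] pointing down, gripper open.
Joint ranges: [-2.73, 2.73], [-0.86, 2.22], [0.23, 2.46], [-1.11, 4.25], [0.08, 2.63], [-2.82, 2.82]. Speed limits (rad/s): [2.79, 2.79, 3.14, 3.14, 3.14, 3.14].

INTERFACE

Orientations are given as a unit quaternion [x, y, z, w].
In Python, from rig import ctrl, vision, ticket, models gives the robot as it stands.
- The arm moves only by the shell command python3 -m crank 'ROWS' [FORCE]. ROWS is JSON, a list that holds one entry, the list of rows, each a list of 5 numbers: the shift along the tool's x, y, z in cm, then the turn about the tool's z in rad, then the closure, from 0 (fully open) to 1 (shut). In form: [[[tx, ty, tz, spin, claw], ...]]. A call has 1 to 20 rows; each row shifts and turns the commanded pose from where the row before left it, along the tool's axes as they then stand; what a row does not reach is not made up. A row lasts 1/10 s, in which the tool goes at most 50 mm and 8.59 degrees, less where a joint would pass 70% of its speed; a pose out of reach is approached as far as the arm can. A call is refused whole if a number of a shift passes 5 or a number of a turn 0.15, either way. A call with a gripper value outside its range is refused whole. The fingers move at their own pace and stop on an object; FORCE is the grip in N (left out, the last holds). Time passes only in rows, so rows that do not move let the fingers close. It gives the time, the measured TCP pose, the force and the opening at its end, in the units of the state.
- ctrl.get_state(): the state, without advancing time (a new reading comes with each control period).
- vision.capture(name): name is "scene" or "top"; returns the picture (420x560x3 uint8, blue, green, red); there is no depth.
- vision.calibration(name): a dict with "intrinsics" (3x3 intrinsics, pixels), "D" ([k1, k2, p1, p2, k3] as OpenCV has them; the pictures are not rectified), "rvec" (rotation vector, rad) and "tvec" (3), from world to camera coordinates, as OpenCV has them. Camera axes: x right, y down, z forward; pixel columns grow to the right and rows downward; lengths in m; the calibration is good to about 2 mm. A picture is of the moment at which its call begins. calibration takes no time and is no camera call.
- ticket.close_job(): hands the job in, once; it reports no verdict.
Trained networks look in the newest picture that a camera, given by its name, has taken for a name from the list of things; names that differ only in an ending like _2 or _b are one class to them, and where a whole thing is asked for, a point or a joint stands for the part that bears it (a point fixed in the world has none). Each returns a list of dicts, best first, with "score" (0 to 1); they miss things now and then, are a little off and sometimes report something else, mostly with a low value. They report only what shows in the picture. A call takes as long as a camera call. They do not tell look-alikes from the thing itself.
- models.search_frame(camera, thing): "rect" ([left, top, right, bottom] in pixels, round what is visible of it).
- models.trace(camera, thing): "mask" (420x560 bool, what is visible of it) and "rect" ([left, top, right, bottom] in pixels, round what is visible of it).
The state is a dict: "clock": time; "joints": joint angles; "joint_velocities": joint speeds; "joint_torque": joint torques, N m; "ee_pos": TCP position; "tool_rot": TCP orientation; "wrist_force": force on the tool from outside, world axes, zero at the start; "moment": the same for the moment, N m; "gripper_width": opening from 0.0 (shut) to 1.0 (fully open).
Only numpy, scipy, OpenCV 4.12 (cv2) and the standard library are available. Lean on these libraries where they do the work, as an engineer would, in place of code of your own. Each camera call takes 0.05 s, during which the arm holds its last target.

## Working session

There is one attempt and no reset: what is moved stays moved. The work goes in short steps, Python scripts to look and compute and a shell command to move; the robot and the scene stay as the last step left them, time stands still between calls to the robot, and variables do not carry over. Pictures are saved under pics/ and viewed, and the job is handed in when it is done.

```bash
ls; mkdir -p pics
python3 - <<'E'
from rig import ctrl,vision
import cv2
for n in("scene","top"):
    im=vision.capture(n); cv2.imwrite(f"pics/{n}0.png",im)
    c=vision.calibration(n); print(n,c)
print(ctrl.get_state())
E
```

```text
pics
scene {'intrinsics': array([[386.05076697,   0.        , 282.24160583],
       [  0.        , 386.05076697, 210.69130062],
       [  0.        ,   0.        ,   1.        ]]), 'D': array([0.00325511, 0.        , 0.        , 0.        , 0.        ]), 'rvec': array([ 1.89384847,  1.38016185, -0.63589567]), 'tvec': array([-0.18743228, -0.22414875,  1.56721086])}
top {'intrinsics': array([[423.92028607,   0.        , 279.10801828],
       [  0.        , 423.92028607, 208.98089159],
       [  0.        ,   0.        ,   1.        ]]), 'D': array([-0.03088497,  0.        ,  0.        ,  0.        ,  0.        ]), 'rvec': array([ 2.15483064, -2.14306058,  0.11700878]), 'tvec': array([0.03752978, 0.5164432 , 1.12718395])}
{'clock': 0.1, 'joints': array([-1.35447940e+00,  2.07382553e-01,  1.54285828e+00,  1.37154836e-05,
        1.39353404e+00, -1.50483381e-01]), 'joint_velocities': array([ 0.00041425, -0.00038207, -0.00283785, -0.00010073, -0.00128525,
       -0.00059624]), 'joint_torque': array([ 2.43236364e-04, -3.84083605e+01, -2.92550951e+01, -1.05944057e-04,
        4.83258627e-03, -2.23079709e-06]), 'ee_pos': array([ 0.20606796, -0.53608251,  0.24889236]), 'tool_rot': array([ 9.83228916e-01,  1.82372445e-01, -2.91640793e-05, -1.09074254e-03]), 'wrist_force': array([0.950287  , 0.99454036, 0.19519627]), 'moment': array([-0.03049175, -0.02990024,  0.02950341]), 'gripper_width': 1.0007228017902892}
```

View pics/scene0.png

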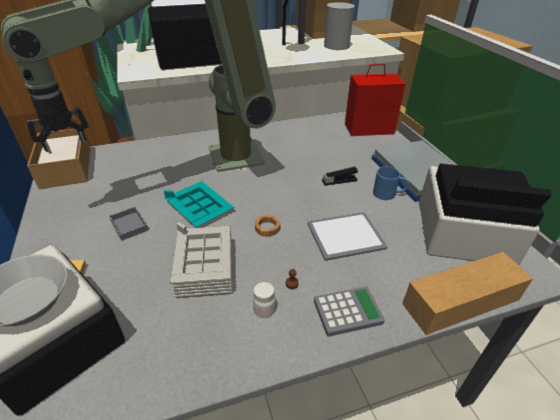

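View pics/top0.png

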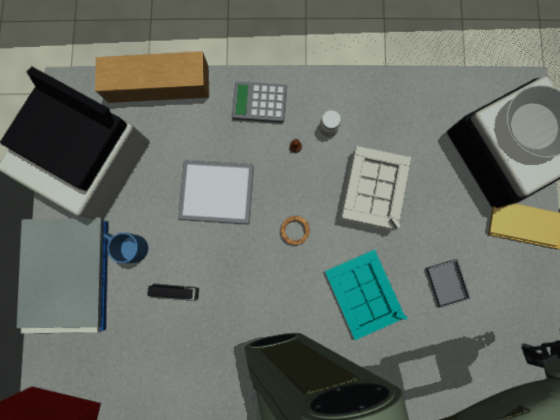

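The pictures show three things that could be taken for the tray:
- The light-grey stack, at top (376,187) and scene (203,255), with its fin near top (395,222).
- The turquoise look-alike, at top (366,293).
- The dark dish, at top (447,283).

I choose the light-grey one. The pad is at top (216,192).

```bash
cat > h.py <<'E'
import numpy as np,cv2
from scipy.spatial.transform import Rotation as R
from rig import ctrl,vision,models
def cal(n):
    c=vision.calibration(n); return c["intrinsics"],c["D"],c["rvec"],c["tvec"]
def proj(n,P):
    K,D,r,t=cal(n); return cv2.projectPoints(np.atleast_2d(np.float64(P)),r,t,K,D)[0][:,0]
def back(n,uv,z):
    K,D,r,t=cal(n); Rm=cv2.Rodrigues(r)[0]; uv=np.atleast_2d(np.float64(uv))
    p=cv2.undistortPoints(uv[:,None],K,D)[:,0]; d=np.c_[p,np.ones(len(p))]@Rm; c=-Rm.T@t
    return c+d*((z-c[2])/d[:,2])[:,None]
E
python3 - <<'E'
from h import *
vision.capture("top");im=vision.capture("top")
for th in("tray","fin","light_pad"):
    for r in models.trace("top",th)[:3]:
        m=r["mask"].astype(np.uint8); c=max(cv2.findContours(m,0,1)[0],key=cv2.contourArea)
        print(th,round(r["score"],2),np.round(r["rect"]),cv2.minAreaRect(c),m.sum(), im[r["mask"]].mean(0).round())
print(ctrl.get_state()["clock"])
g=im[130:250,320:430]; cv2.imwrite("pics/c1.png",cv2.resize(g,None,fx=5,fy=5,interpolation=3)[:600])
g=im[145:240,165:270]; cv2.imwrite("pics/c2.png",cv2.resize(g,None,fx=5,fy=5,interpolation=3))
s=vision.capture("scene")[210:310,155:255];cv2.imwrite("pics/c3.png",cv2.resize(s,None,fx=6,fy=6,interpolation=3))
E
```

```text
tray 0.77 [324. 248. 406. 339.] ((364.4554748535156, 293.99761962890625), (76.35606384277344, 56.81847381591797), 66.50143432617188) 4180 [133. 140.  11.]
tray 0.59 [345. 148. 413. 232.] ((376.66912841796875, 187.58688354492188), (57.176029205322266, 73.8918228149414), 10.491477012634277) 4043 [154. 167. 164.]
tray 0.38 [147. 284. 198. 301.] ((172.74057006835938, 291.0330505371094), (51.15644454956055, 13.092169761657715), 4.635463714599609) 649 [40. 40. 39.]
fin 0.89 [344. 148. 411. 226.] ((376.2362365722656, 187.17984008789062), (58.423091888427734, 74.88778686523438), 10.713123321533203) 4176 [154. 166. 164.]
fin 0.56 [328. 245. 406. 342.] ((364.7931213378906, 294.0172424316406), (77.60211181640625, 57.64353561401367), 66.80140686035156) 4270 [133. 140.  13.]
light_pad 0.83 [176. 160. 255. 224.] ((215.84120178222656, 191.2056121826172), (72.6164779663086, 59.88671875), 3.521453380584717) 4204 [170. 169. 162.]
light_pad 0.7 [344. 147. 410. 226.] ((376.8720703125, 187.07180786132812), (58.206729888916016, 74.5025405883789), 10.922805786132812) 4188 [154. 166. 164.]
0.35
```

View pics/c1.png

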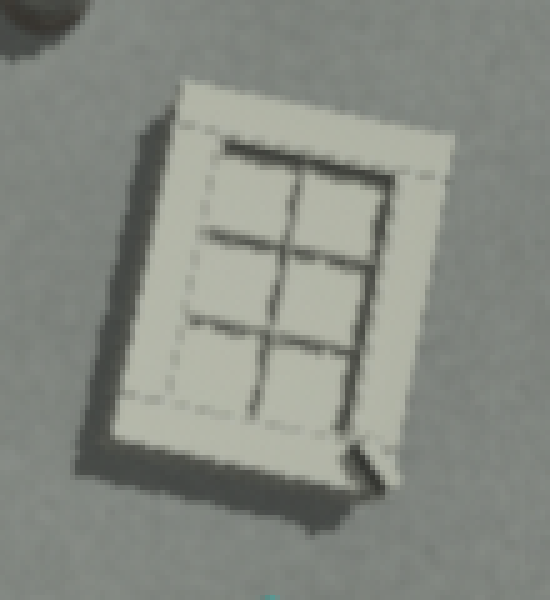

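View pics/c2.png

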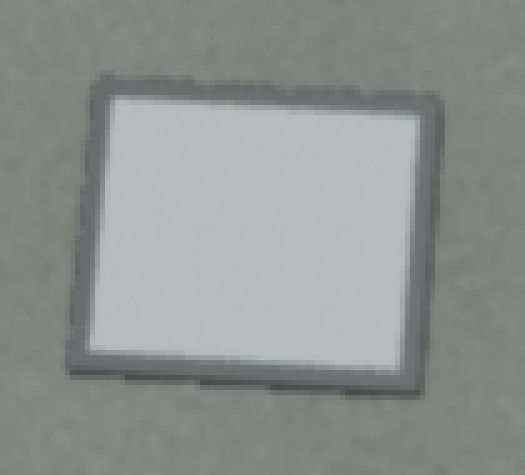

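View pics/c3.png

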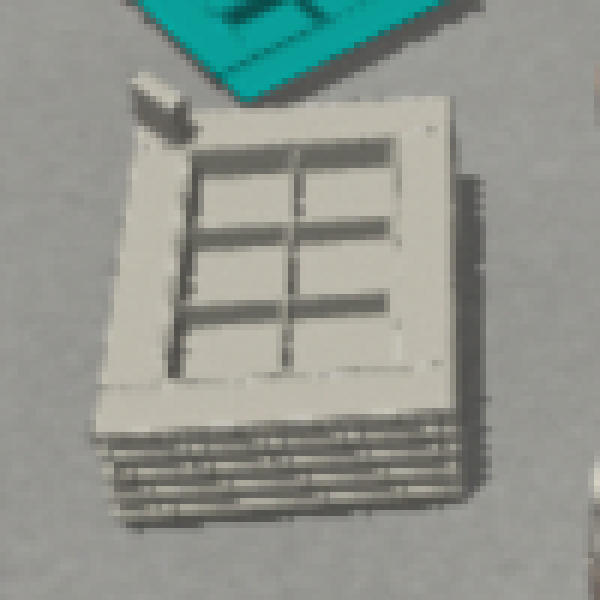

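The close crop confirms the choice. It is the grey tray on a layered stack, with the fin upright at the near-right corner, at top about (393,223).

```bash
cat >> h.py <<'E'
A=-.196; FIN=np.array([.477,-.264,.097])
def delta(target,yawj=None):
    s=ctrl.get_state(); Rt=R.from_quat(s["tool_rot"]); M=Rt.as_matrix()
    print("t",round(s["clock"],2),"pos",s["ee_pos"].round(4),"F",s["wrist_force"].round(1),"M",s["moment"].round(2),"w",round(s["gripper_width"],3),"tilt",np.degrees(np.arccos(-M[2,2])).round(2))
    print("x ax",M[:,0].round(3),"y ax",M[:,1].round(3))
    if yawj is not None:
        ya=np.arctan2(M[1,1],M[0,1]); d=(yawj-ya+np.pi/2)%np.pi-np.pi/2
        print("spin about tool z",-d,"alt",-d+np.pi*np.sign(d), "q6",s["joints"][5])
        print("delta in final tool axes cm",(R.from_euler("z",d)*Rt).inv().apply(target-s["ee_pos"])*100)
    print("delta cm in cur tool axes",Rt.inv().apply(target-s["ee_pos"])*100)
E
python3 - <<'E'
from h import *
delta(FIN+[0,0,.06],A-np.pi/4)
E
```

```text
t 0.4 pos [ 0.2062 -0.5367  0.2498] F [-0.6  0.6 -0.3] M [-0.06  0.02  0.02] w 1.0 tilt 0.02
x ax [0.933 0.359 0.   ] y ax [ 0.359 -0.933 -0.   ]
spin about tool z -0.22259467226769591 alt 2.9189979813220974 q6 -0.15050830823721492
delta in final tool axes cm [37.66994384 -7.60941256  9.28449679]
delta cm in cur tool axes [ 35.06008729 -15.73769945   9.28680811]
```

```bash
python3 -m crank '[[[0,0,0,-0.11,0],[0,0,0,-0.112,0],[2.7,-0.55,0.65,0,0],[2.7,-0.55,0.65,0,0],[2.7,-0.55,0.65,0,0],[2.7,-0.55,0.65,0,0],[2.7,-0.55,0.65,0,0],[2.7,-0.55,0.65,0,0],[2.7,-0.55,0.65,0,0],[2.7,-0.55,0.65,0,0],[2.7,-0.55,0.65,0,0],[2.7,-0.55,0.65,0,0],[2.7,-0.55,0.65,0,0],[2.7,-0.55,0.65,0,0],[2.7,-0.5,0.65,0,0],[2.6,-0.5,0.7,0,0],[0,0,0,0,0],[0,0,0,0,0],[0,0,0,0,0]]]' 60
python3 - <<'E'
from h import *
delta(FIN+[0,0,.011],A-np.pi/4)
im=vision.capture("scene")[150:290,110:270];cv2.imwrite("pics/d1.png",cv2.resize(im,None,fx=4,fy=4,interpolation=3))
im=vision.capture("top")[130:290,310:470];cv2.imwrite("pics/d2.png",cv2.resize(im,None,fx=3.7,fy=3.7,interpolation=3))
E
```

```text
clock: 2.3
ee_pos: [0.4772, -0.2649, 0.1588]
tool_rot: [0.957, 0.29, -0.0, 0.0]
wrist_force: [-0.3, 0.5, 0.6]
gripper_width: 1.001
t 2.3 pos [ 0.4772 -0.2649  0.1588] F [-0.3  0.5  0.6] M [-0.04  0.05 -0.06] w 1.001 tilt 0.04
x ax [ 0.832  0.555 -0.   ] y ax [ 0.555 -0.832  0.001]
spin about tool z -0.0011505399335942634 alt 3.140442113656199 q6 0.3176749659866553
delta in final tool axes cm [ 0.03069879 -0.08989526  5.07990049]
delta cm in cur tool axes [ 0.03059911 -0.08992903  5.07990049]
```

View pics/d1.png

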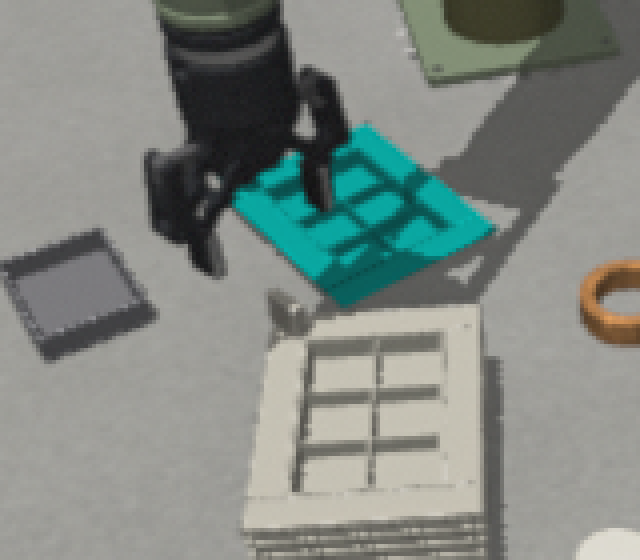

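View pics/d2.png

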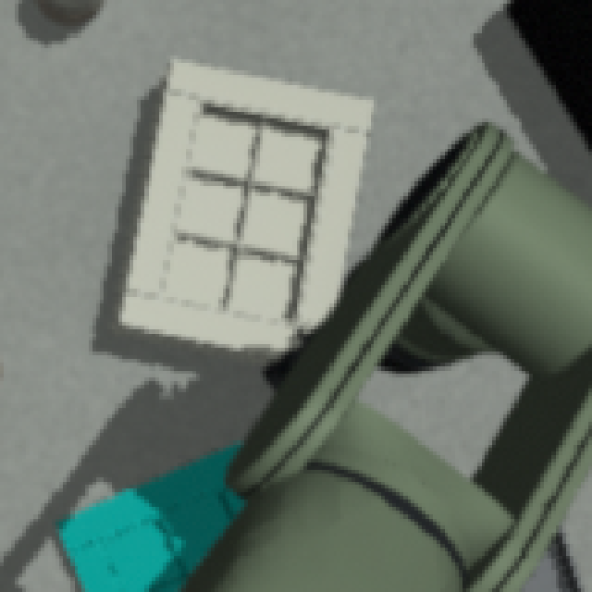

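The fingers stand either side of the fin, which is at crop (288,312). I'll descend and close gently, so that the fin can still turn between the pads.

```bash
python3 -m crank '[[[0,-0.1,0.8,0,0],[0,0,0.9,0,0],[0,0,0.9,0,0],[0,0,0.9,0,0],[0,0,0.9,0,0],[0,0,0.7,0,0],[0,0,0,0,0],[0,0,0,0,0],[0,0,0,0,1],[0,0,0,0,1],[0,0,0,0,1],[0,0,0,0,1],[0,0,0,0,1],[0,0,0,0,1],[0,0,0,0,1],[0,0,0,0,1]]]' 40
python3 - <<'E'
from h import *
delta(FIN+[0,0,.011],A-np.pi/4)
im=vision.capture("scene")[150:290,110:270];cv2.imwrite("pics/e1.png",cv2.resize(im,None,fx=4,fy=4,interpolation=3))
E
```

```text
clock: 4.0
ee_pos: [0.4765, -0.263, 0.1077]
tool_rot: [0.957, 0.29, -0.0, -0.001]
wrist_force: [-3.5, 2.3, 5.4]
gripper_width: 0.104
t 4.0 pos [ 0.4765 -0.263   0.1077] F [-3.5  2.3  5.4] M [ 0.46  0.62 -0.06] w 0.104 tilt 0.08
x ax [ 0.832  0.555 -0.   ] y ax [ 0.555 -0.832 -0.001]
spin about tool z -0.000677383181370228 alt 3.140915270408423 q6 0.3187293887893605
delta in final tool axes cm [-0.01577571  0.10846602 -0.03172563]
delta cm in cur tool axes [-0.0157022   0.10847667 -0.03172567]
```

View pics/e1.png

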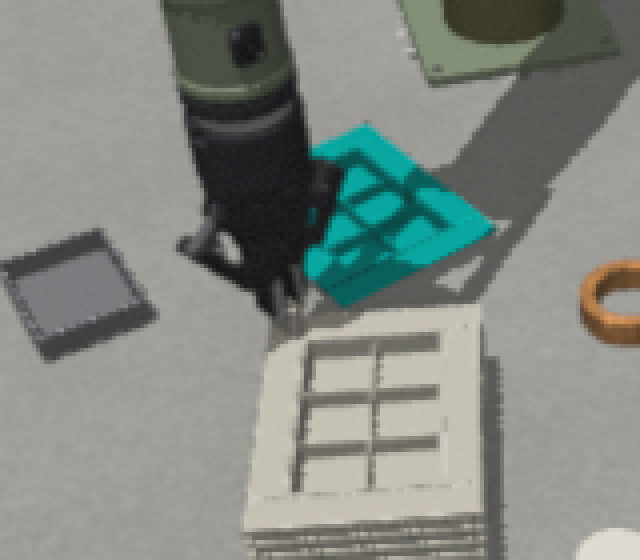

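```bash
python3 -m crank '[[[0.05,0,-0.4,0,1],[0.05,0,-0.4,0,1],[0.1,0,-0.4,0,1],[0.1,0,-0.4,0,1],[0.1,0,-0.4,0,1],[0.05,0,-0.3,0,1],[0,0,0,0,1],[0,0,0,0,1]]]'
python3 - <<'E'
from h import *
delta(FIN+[0,0,.011],A-np.pi/4)
im=vision.capture("scene")[150:290,110:270];cv2.imwrite("pics/f1.png",cv2.resize(im,None,fx=4,fy=4,interpolation=3))
E
```

```text
clock: 4.85
ee_pos: [0.4815, -0.2611, 0.1312]
tool_rot: [0.957, 0.29, 0.001, 0.001]
wrist_force: [3.3, 0.5, -3.5]
gripper_width: 0.098
t 4.85 pos [ 0.4815 -0.2611  0.1312] F [ 3.3  0.5 -3.5] M [-0.17 -0.23 -0.13] w 0.098 tilt 0.13
x ax [0.832 0.555 0.001] y ax [ 0.555 -0.832  0.002]
spin about tool z -0.0005897735532987003 alt 3.1410028800364946 q6 0.3265726740913022
delta in final tool axes cm [-0.53407547 -0.01391675  2.31571892]
delta cm in cur tool axes [-0.534081   -0.01360326  2.31571951]
```

View pics/f1.png

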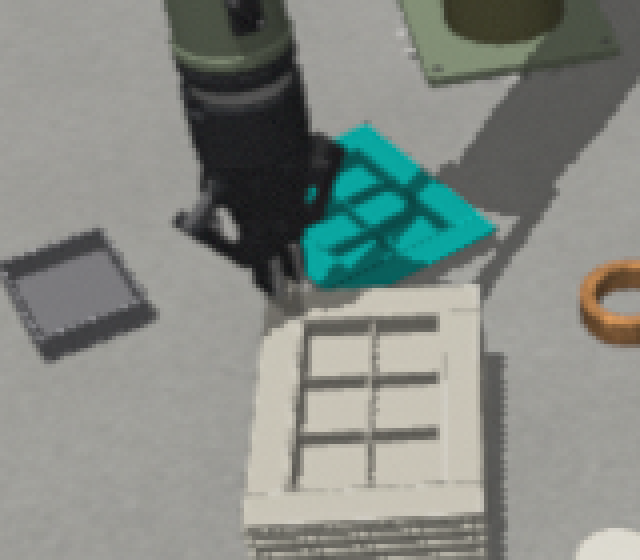

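The fin end has risen and the far corner, crop (483,500), is still on the rim. I'll carry on along the arc.

```bash
python3 -m crank '[[[0.1,0,-0.4,0,1],[0.1,0,-0.4,0,1],[0.1,0,-0.4,0,1],[0.1,0,-0.4,0,1],[0.1,0,-0.4,0,1],[0.15,0,-0.4,0,1],[0.15,0,-0.4,0,1],[0.15,0,-0.4,0,1],[0.15,0,-0.4,0,1],[0.15,0,-0.4,0,1],[0.2,0,-0.4,0,1],[0.2,0,-0.3,0,1],[0,0,0,0,1],[0,0,0,0,1]]]'
python3 - <<'E'
from h import *
delta(FIN+[0,0,.011],A-np.pi/4)
im=vision.capture("scene")[150:310,110:270];cv2.imwrite("pics/g1.png",cv2.resize(im,None,fx=3.7,fy=3.7,interpolation=3))
im=vision.capture("top")[130:290,310:470];cv2.imwrite("pics/g2.png",cv2.resize(im,None,fx=3.7,fy=3.7,interpolation=3))
E
```

```text
clock: 6.3
ee_pos: [0.4944, -0.2516, 0.1775]
tool_rot: [0.957, 0.29, -0.0, -0.0]
wrist_force: [-0.6, -0.1, -1.8]
gripper_width: 0.097
t 6.3 pos [ 0.4944 -0.2516  0.1775] F [-0.6 -0.1 -1.8] M [-0.05  0.1  -0.01] w 0.097 tilt 0.01
x ax [ 0.832  0.555 -0.   ] y ax [ 0.555 -0.832 -0.   ]
spin about tool z -0.0004711145150304574 alt 3.1411215390747627 q6 0.35513255844604985
delta in final tool axes cm [-2.1325221   0.06072666  6.94643594]
delta cm in cur tool axes [-2.13249347  0.06173174  6.94643587]
```

View pics/g1.png

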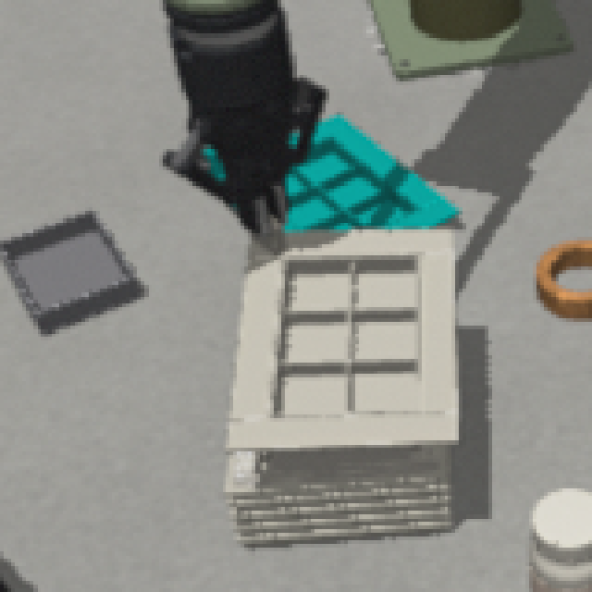

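View pics/g2.png

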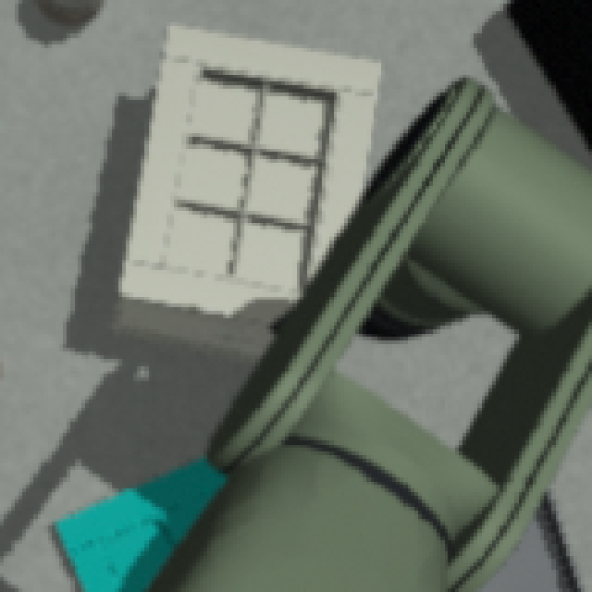

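The tray looks completely off the stack now, so I'll fit its pose at the earlier frame (f1) and at this one.

```bash
cat >> h.py <<'E'
LC=np.array([[.1,.075,.022],[.1,-.075,.022],[-.1,-.075,.022],[-.1,.075,.022]])
def uu(p,o,k): return (np.array(p,float)+.5)/k-.5+np.array(o)
def pose6(obs,tcp,tip=True):
    """obs: (cam,corner idx,uv); tray pose from theta about jaw axis + small others, with weak priors"""
    from scipy.optimize import least_squares
    n=np.array([1,-1,0])/2**.5; d=np.array([1,1,0])/2**.5
    off=np.array([-.086,-.061,.061])
    def W(p):
        r=R.from_euler("z",p[4])*R.from_rotvec(d*p[1])*R.from_rotvec(n*-p[0])
        return r,tcp-r.apply(off+np.array([p[2],p[2],0])/2**.5+[0,0,p[3]])
    def f(p):
        r,o=W(p); res=[]
        for c,i,uv in obs: res.append(proj(c,r.apply(LC[i])+o)[0]-uv)
        res.append(np.array([p[1]/.03,p[2]/.004,p[3]/.004,(p[4]-A)/.03]))
        return np.concatenate(res)
    s=least_squares(f,[0.1,0,0,0,A]); r,o=W(s.x)
    print("tilt(+=?)%.3f roll %.3f sl %.4f dz %.4f yaw %.3f"%tuple(s.x),"origin",o.round(4),"res",s.fun[:-4].round(1))
    for nme,i in("far",0),("fin",2): print(nme,(r.apply(LC[i]-[0,0,.004])+o).round(4))
    print("level err deg",np.degrees(np.arccos(r.as_matrix()[2,2])).round(2))
    return r,o
E
python3 - <<'E'
from h import *
print("f1");pose6([("scene",0,uu((483,517),(110,150),4)),("scene",3,uu((481,284),(110,150),4)),("scene",1,uu((245,526),(110,150),4))],np.array([.4815,-.2611,.1312]))
o=(110,150);k=3.7
print("g1");pose6([("scene",0,uu((458,440),o,k)),("scene",3,uu((454,230),o,k)),("scene",1,uu((228,446),o,k)),
 ("top",0,uu((168,24),(310,130),k)),("top",1,uu((382,62),(310,130),k)),("top",3,uu((118,294),(310,130),k))],np.array([.4944,-.2516,.1775]))
E
```

```text
f1
tilt(+=?)0.128 roll 0.026 sl -0.0004 dz -0.0013 yaw -0.196 origin [ 0.57   -0.221   0.0582] res [ 0.7 -0.2 -0.5  0.7 -0.5  0. ]
far [ 0.6838 -0.1662  0.0598]
fin [ 0.4605 -0.2739  0.0924]
level err deg 7.5
g1
tilt(+=?)0.111 roll 0.011 sl 0.0003 dz -0.0003 yaw -0.199 origin [ 0.5839 -0.2124  0.1055] res [ 0.7  0.1 -0.1 -0.2 -0.3  0.7  0.3 -0.2  0.6 -0.5  0.3  0.5]
far [ 0.6978 -0.158   0.1095]
fin [ 0.4736 -0.265   0.1373]
level err deg 6.4
```

The far corner did rest on the rim at 0.13 rad. After that the pads held the fin too stiffly, and the tray came off at only about 0.11 rad, well short of 0.28. I'll retrace the path to put the far corner back on the rim, then finish the peel with the lightest grip so the fin can pivot.

```bash
python3 -m crank '[[[-0.2,0,0.4,0,1],[-0.2,0,0.4,0,1],[-0.15,0,0.4,0,1],[-0.15,0,0.4,0,1],[-0.15,0,0.4,0,1],[-0.15,0,0.4,0,1],[-0.15,0,0.4,0,1],[-0.1,0,0.4,0,1],[-0.1,0,0.4,0,1],[-0.1,0,0.4,0,1],[-0.1,0,0.4,0,1],[-0.05,0,0.3,0,1],[0,0,0,0,1],[0,0,0,0,1]]]'
python3 - <<'E'
from h import *
delta(FIN+[0,0,.011],A-np.pi/4)
im=vision.capture("scene")[150:310,110:270];cv2.imwrite("pics/h1.png",cv2.resize(im,None,fx=3.7,fy=3.7,interpolation=3))
E
```

```text
clock: 7.8
ee_pos: [0.4814, -0.2608, 0.1308]
tool_rot: [0.957, 0.29, 0.0, 0.0]
wrist_force: [-1.0, -0.5, 0.7]
gripper_width: 0.099
t 7.8 pos [ 0.4814 -0.2608  0.1308] F [-1.  -0.5  0.7] M [ 0.02  0.   -0.  ] w 0.099 tilt 0.05
x ax [0.832 0.555 0.001] y ax [ 0.555 -0.832  0.001]
spin about tool z -0.0007979461987344116 alt 3.1407947073910587 q6 0.3274343747286664
delta in final tool axes cm [-0.54943833  0.01823689  2.28381632]
delta cm in cur tool axes [-0.54942217  0.01867435  2.28381667]
```

View pics/h1.png

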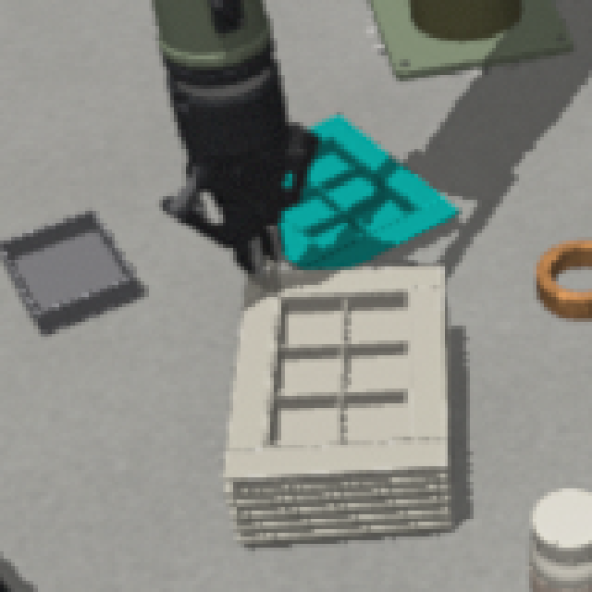

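The far end is back on the rim, as at f1. I'll press the fin end down to reseat the tray with a 20 N grip, then peel again from fully seated.

```bash
python3 -m crank '[[[-0.1,0,0.4,0,1],[-0.1,0,0.4,0,1],[-0.1,0,0.4,0,1],[-0.1,0,0.4,0,1],[-0.1,0,0.4,0,1],[-0.05,0,0.3,0,1],[0,0,0,0,1],[0,0,0,0,1]]]' 20
python3 - <<'E'
from h import *
delta(FIN+[0,0,.011],A-np.pi/4)
im=vision.capture("scene")[150:310,110:270];cv2.imwrite("pics/i1.png",cv2.resize(im,None,fx=3.7,fy=3.7,interpolation=3))
E
```

```text
clock: 8.65
ee_pos: [0.4774, -0.2643, 0.1087]
tool_rot: [0.957, 0.29, 0.001, 0.001]
wrist_force: [-1.9, -1.3, 9.0]
gripper_width: 0.099
t 8.65 pos [ 0.4774 -0.2643  0.1087] F [-1.9 -1.3  9. ] M [ 0.26  0.03 -0.15] w 0.099 tilt 0.13
x ax [0.832 0.555 0.001] y ax [ 0.555 -0.832  0.002]
spin about tool z -0.0013391631743691068 alt 3.1402534904154242 q6 0.31810820966141173
delta in final tool axes cm [-0.02038399 -0.05068882  0.0674739 ]
delta cm in cur tool axes [-0.02045167 -0.05066158  0.06747388]
```

View pics/i1.png

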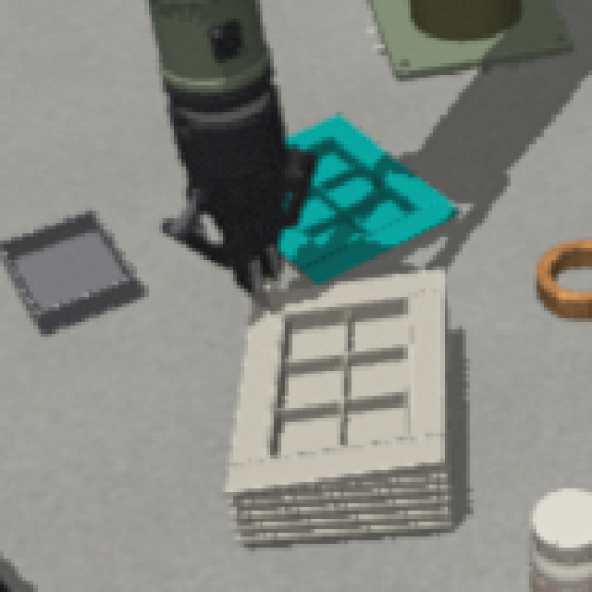

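The tray is mostly back in, though its +y edge, crop (445,270), stands a little proud. I'll peel again with 20 N, checking on the way.

```bash
python3 -m crank '[[[0.05,0,-0.4,0,1],[0.05,0,-0.4,0,1],[0.1,0,-0.4,0,1],[0.1,0,-0.4,0,1],[0.1,0,-0.4,0,1],[0.1,0,-0.4,0,1],[0.1,0,-0.4,0,1],[0.1,0,-0.3,0,1],[0,0,0,0,1]]]' 20
python3 - <<'E'
from h import *
delta(FIN+[0,0,.011],A-np.pi/4)
im=vision.capture("scene")[150:310,110:270];cv2.imwrite("pics/j1.png",cv2.resize(im,None,fx=3.7,fy=3.7,interpolation=3))
E
```

```text
clock: 9.6
ee_pos: [0.4828, -0.2599, 0.1392]
tool_rot: [0.957, 0.29, 0.0, 0.001]
wrist_force: [0.5, 0.3, -1.7]
gripper_width: 0.098
t 9.6 pos [ 0.4828 -0.2599  0.1392] F [ 0.5  0.3 -1.7] M [-0.09  0.13 -0.02] w 0.098 tilt 0.07
x ax [0.832 0.555 0.   ] y ax [ 0.555 -0.832  0.001]
spin about tool z -0.000461125829776865 alt 3.1411315277600163 q6 0.3300886385152867
delta in final tool axes cm [-0.71161235  0.00960207  3.11635326]
delta cm in cur tool axes [-0.71160611  0.00992954  3.11635366]
```

View pics/j1.png

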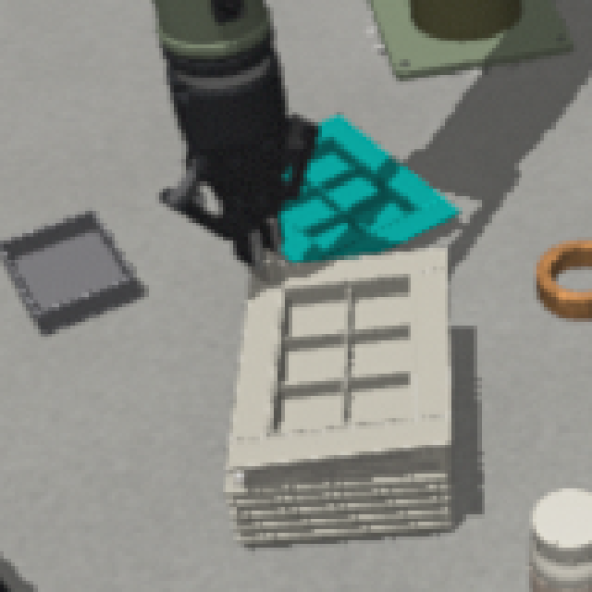

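Run:
```python
from h import *
o=(110,150);k=3.7
pose6([("scene",0,uu((451,446),o,k)),("scene",3,uu((446,248),o,k)),("scene",1,uu((232,466),o,k))],np.array([.4828,-.2599,.1392]))
im=vision.capture("top")[130:290,310:470];cv2.imwrite("pics/j2.png",cv2.resize(im,None,fx=3.7,fy=3.7,interpolation=3))
```

```text
tilt(+=?)0.005 roll 0.019 sl 0.0012 dz -0.0014 yaw -0.183 origin [ 0.5766 -0.2155  0.0788] res [ 1.2 -0.3 -0.1  0.5 -1.3  0.4]
far [ 0.6889 -0.1602  0.0959]
fin [ 0.4649 -0.2713  0.0977]
level err deg 1.1
```

View pics/j2.png

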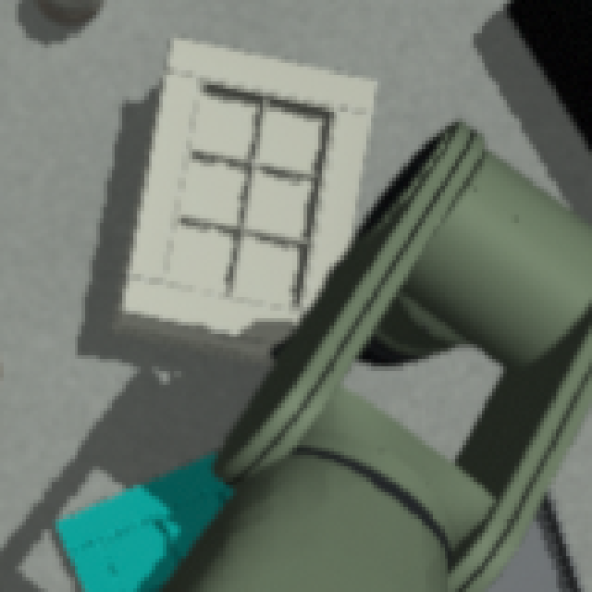

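At 20 N the fin still did not turn in the pads. The tray came up level, with the far corner about 30 mm clear of the rim. I'll reseat it, release and regrip with a barely-closed jaw so it can hinge.

```bash
python3 -m crank '[[[-0.1,0,0.5,0,1],[-0.1,0,0.5,0,1],[-0.1,0,0.5,0,1],[-0.1,0,0.5,0,1],[-0.1,0,0.4,0,1],[-0.1,0,0.4,0,1],[-0.1,0,0.3,0,1],[0,0,0.1,0,1],[0,0,0,0,0.8],[0,0,0,0,0.8]]]' 20
python3 - <<'E'
from h import *
delta(FIN+[0,0,.011],A-np.pi/4)
im=vision.capture("scene")[150:310,110:270];cv2.imwrite("pics/k1.png",cv2.resize(im,None,fx=3.7,fy=3.7,interpolation=3))
E
```

```text
clock: 10.7
ee_pos: [0.4767, -0.2639, 0.1067]
tool_rot: [0.957, 0.29, 0.0, 0.0]
wrist_force: [0.2, -0.6, 0.0]
gripper_width: 0.202
t 10.7 pos [ 0.4767 -0.2639  0.1067] F [ 0.2 -0.6  0. ] M [ 0.   -0.02 -0.01] w 0.202 tilt 0.05
x ax [0.832 0.555 0.   ] y ax [ 0.555 -0.832  0.001]
spin about tool z -0.0005357468681743693 alt 3.1410569067216185 q6 0.3176955032996373
delta in final tool axes cm [ 0.01414287  0.02628834 -0.12971815]
delta cm in cur tool axes [ 0.01415689  0.02628077 -0.12971816]
```

View pics/k1.png

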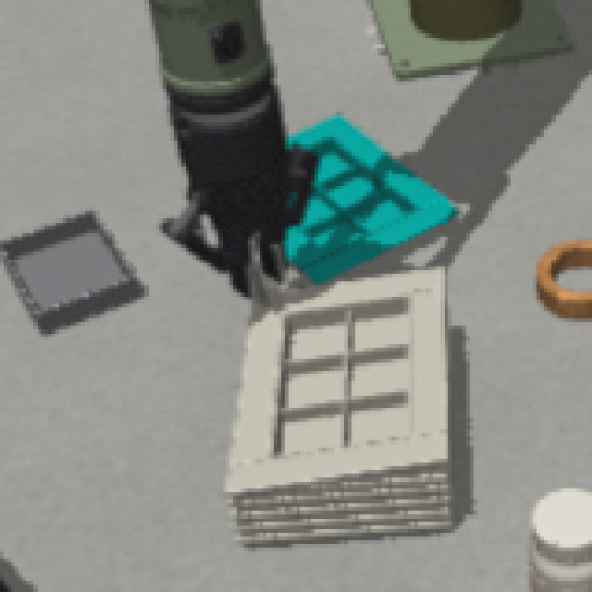

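```bash
python3 -m crank '[[[0,0,-0.2,0,0.88],[0,0,0,0,0.9],[0,0,0,0,0.905],[0,0,0,0,0.905]]]' 20
python3 -m crank '[[[0.05,0,-0.4,0,0.905],[0.1,0,-0.4,0,0.905],[0.1,0,-0.4,0,0.905],[0.1,0,-0.4,0,0.905],[0.1,0,-0.4,0,0.905],[0,0,0,0,0.905]]]'
python3 - <<'E'
from h import *
delta(FIN+[0,0,.011],A-np.pi/4)
im=vision.capture("scene")[150:310,110:270];cv2.imwrite("pics/l1.png",cv2.resize(im,None,fx=3.7,fy=3.7,interpolation=3))
E
```

```text
clock: 11.15
ee_pos: [0.4764, -0.2635, 0.1083]
tool_rot: [0.957, 0.29, -0.0, -0.0]
wrist_force: [0.6, 0.4, -0.7]
gripper_width: 0.107
clock: 11.75
ee_pos: [0.4809, -0.2614, 0.1294]
tool_rot: [0.957, 0.29, 0.001, 0.001]
wrist_force: [-0.4, -0.3, -1.3]
gripper_width: 0.108
t 11.75 pos [ 0.4809 -0.2614  0.1294] F [-0.4 -0.3 -1.3] M [-0.03  0.1   0.04] w 0.108 tilt 0.1
x ax [0.832 0.556 0.001] y ax [ 0.556 -0.832  0.002]
spin about tool z -0.0004076385663509541 alt 3.141185015023442 q6 0.32572927313220296
delta in final tool axes cm [-0.47016821 -0.00839634  2.14211942]
delta cm in cur tool axes [-0.4701701  -0.0082052   2.14211975]
```

View pics/l1.png

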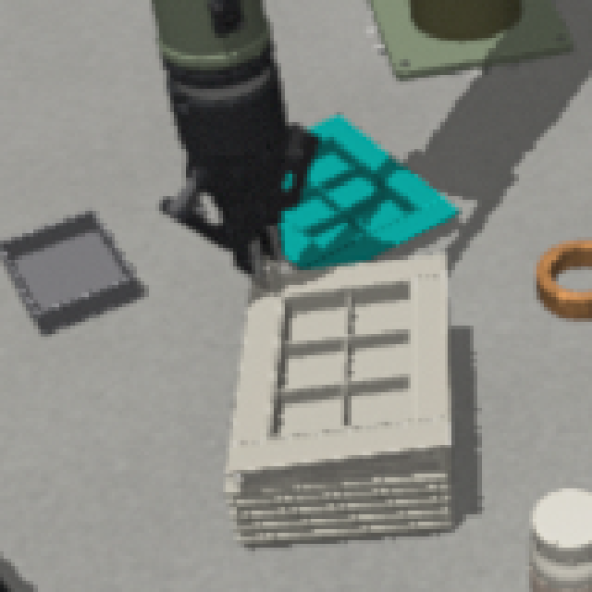

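Still stiff. I'll loosen in small steps while it hovers a few mm over the rim and watch the far corner drop.

```bash
python3 -m crank '[[[0,0,0.3,0,0.9],[0,0,0.3,0,0.895],[0,0,0,0,0.895],[0,0,0,0,0.895]]]'
python3 - <<'E'
from h import *
delta(FIN+[0,0,.011],A-np.pi/4)
im=vision.capture("scene")[150:310,110:270];cv2.imwrite("pics/m1.png",cv2.resize(im,None,fx=3.7,fy=3.7,interpolation=3))
E
```

```text
clock: 12.2
ee_pos: [0.48, -0.2609, 0.122]
tool_rot: [0.957, 0.29, -0.0, -0.0]
wrist_force: [-0.5, -0.3, -2.2]
gripper_width: 0.11
t 12.2 pos [ 0.48   -0.2609  0.122 ] F [-0.5 -0.3 -2.2] M [-0.02  0.16  0.02] w 0.11 tilt 0.06
x ax [ 0.832  0.555 -0.   ] y ax [ 0.555 -0.832 -0.001]
spin about tool z -0.0006588693551612401 alt 3.140933784234632 q6 0.32565538509611314
delta in final tool axes cm [-0.41820464  0.09218454  1.39603987]
delta cm in cur tool axes [-0.41814475  0.09246035  1.39603957]
```

View pics/m1.png

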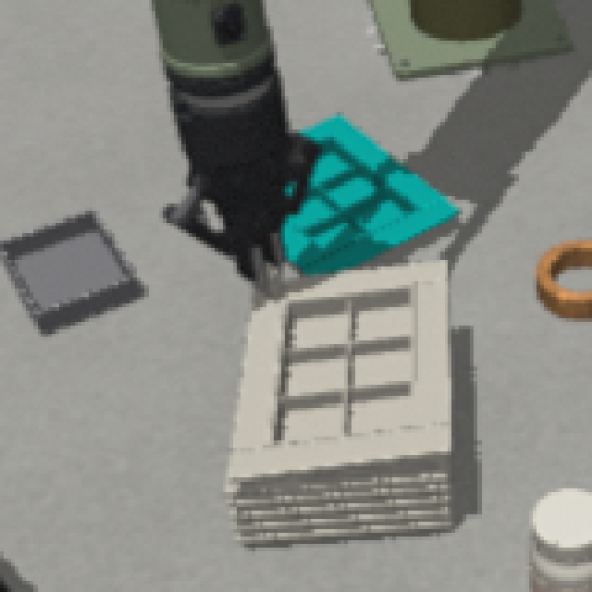

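```bash
python3 -m crank '[[[0,0,0,0,0.89],[0,0,0,0,0.89]]]'; python3 -m crank '[[[0,0,0,0,0.885],[0,0,0,0,0.885]]]'
python3 - <<'E'
from h import *
delta(FIN+[0,0,.011],A-np.pi/4)
im=vision.capture("scene")[150:310,110:270];cv2.imwrite("pics/n1.png",cv2.resize(im,None,fx=3.7,fy=3.7,interpolation=3))
E
```

```text
clock: 12.45
ee_pos: [0.4803, -0.2612, 0.1226]
tool_rot: [0.957, 0.29, 0.0, 0.0]
wrist_force: [0.6, 0.1, -0.5]
gripper_width: 0.109
clock: 12.65
ee_pos: [0.4806, -0.2613, 0.1228]
tool_rot: [0.957, 0.29, 0.0, 0.0]
wrist_force: [0.7, 0.3, -0.6]
gripper_width: 0.114
t 12.65 pos [ 0.4806 -0.2613  0.1228] F [ 0.7  0.3 -0.6] M [ 0.05 -0.02 -0.06] w 0.114 tilt 0.05
x ax [0.832 0.555 0.   ] y ax [ 0.555 -0.832  0.001]
spin about tool z -0.0006663760883431902 alt 3.1409262775014497 q6 0.3256449603115979
delta in final tool axes cm [-0.45166959  0.02750898  1.47842435]
delta cm in cur tool axes [-0.45165048  0.02780947  1.47842457]
```

View pics/n1.png

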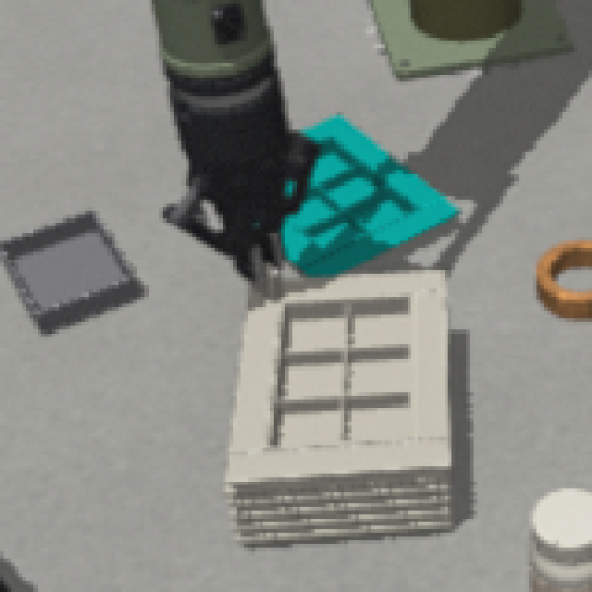

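It hinged. The far corner dropped onto the rim, crop (448,463), while the fin stayed held. I'll lift along the arc with this loose grip.

```bash
python3 -m crank '[[[0.05,0,-0.3,0,0.886],[0.1,0,-0.3,0,0.886],[0.1,0,-0.3,0,0.886],[0.1,0,-0.3,0,0.886],[0.1,0,-0.3,0,0.886],[0.1,0,-0.3,0,0.886],[0.1,0,-0.3,0,0.886],[0,0,0,0,0.886]]]'
python3 - <<'E'
from h import *
delta(FIN+[0,0,.011],A-np.pi/4)
im=vision.capture("scene")[150:310,110:270];cv2.imwrite("pics/o1.png",cv2.resize(im,None,fx=3.7,fy=3.7,interpolation=3))
E
```

```text
clock: 13.5
ee_pos: [0.4861, -0.2576, 0.1441]
tool_rot: [0.957, 0.29, 0.0, 0.0]
wrist_force: [-0.1, -0.5, -1.3]
gripper_width: 0.116
t 13.5 pos [ 0.4861 -0.2576  0.1441] F [-0.1 -0.5 -1.3] M [ 0.06  0.03 -0.01] w 0.116 tilt 0.06
x ax [0.831 0.556 0.   ] y ax [ 0.556 -0.831  0.001]
spin about tool z -0.00031754954267571023 alt 3.1412751040471174 q6 0.336977623081011
delta in final tool axes cm [-1.11726402  0.01921894  3.61061555]
delta cm in cur tool axes [-1.11725674  0.01957317  3.6106159 ]
```

View pics/o1.png

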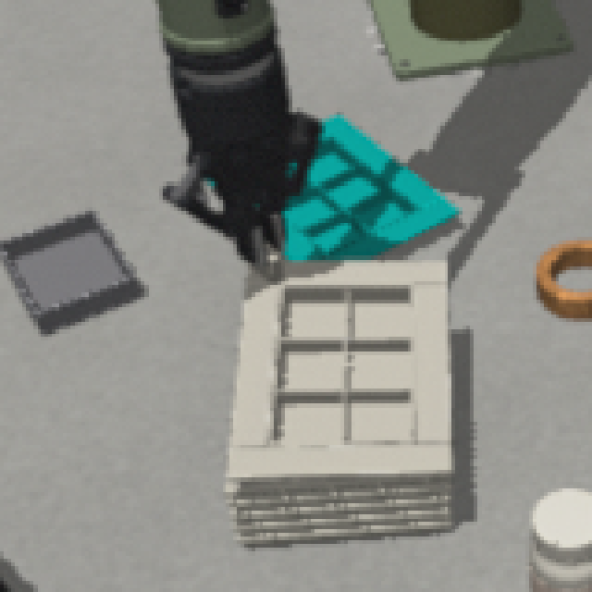

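Hinging well now, with the far corner still on the rim at crop (452,468). I'll continue.

```bash
python3 -m crank '[[[0.1,0,-0.3,0,0.886],[0.1,0,-0.3,0,0.886],[0.1,0,-0.3,0,0.886],[0.1,0,-0.3,0,0.886],[0.1,0,-0.3,0,0.886],[0.1,0,-0.3,0,0.886],[0.1,0,-0.3,0,0.886],[0.15,0,-0.3,0,0.886],[0.15,0,-0.3,0,0.886],[0.15,0,-0.3,0,0.886],[0.1,0,-0.3,0,0.886],[0,0,-0.2,0,0.886],[0,0,0,0,0.886]]]'
python3 - <<'E'
from h import *
delta(FIN+[0,0,.011],A-np.pi/4)
im=vision.capture("scene")[150:310,110:270];cv2.imwrite("pics/p1.png",cv2.resize(im,None,fx=3.7,fy=3.7,interpolation=3))
im=vision.capture("top")[130:290,310:470];cv2.imwrite("pics/p2.png",cv2.resize(im,None,fx=3.7,fy=3.7,interpolation=3))
E
```

```text
clock: 14.85
ee_pos: [0.4962, -0.2506, 0.1788]
tool_rot: [0.957, 0.29, 0.0, 0.0]
wrist_force: [0.0, -0.4, -0.6]
gripper_width: 0.114
t 14.85 pos [ 0.4962 -0.2506  0.1788] F [ 0.  -0.4 -0.6] M [-0.01 -0.02  0.  ] w 0.114 tilt 0.03
x ax [0.832 0.555 0.   ] y ax [ 0.555 -0.832  0.   ]
spin about tool z -0.000463238900483276 alt 3.14112941468931 q6 0.3584652416668395
delta in final tool axes cm [-2.34143177  0.03797987  7.08357781]
delta cm in cur tool axes [-2.34141253  0.03906403  7.08357827]
```

View pics/p1.png

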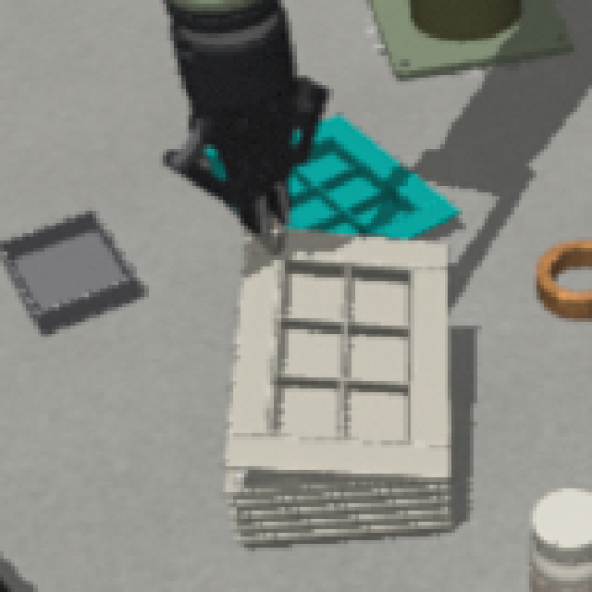

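View pics/p2.png

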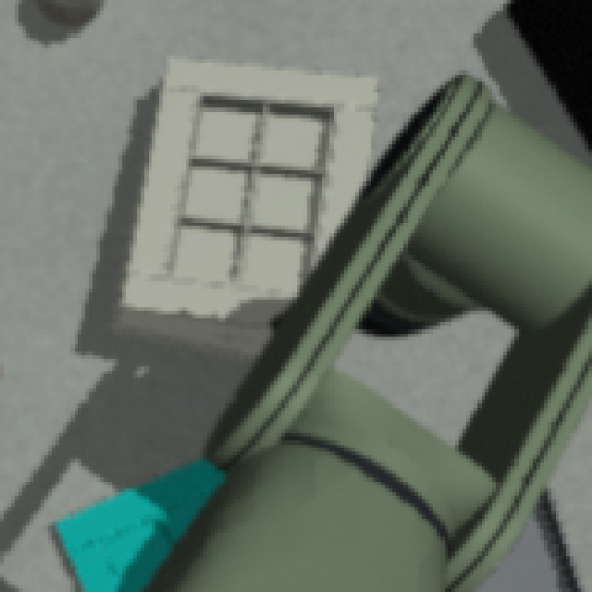

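Run:
```python
from h import *
o=(110,150);k=3.7;t=(310,130)
pose6([("scene",0,uu((449,471),o,k)),("scene",3,uu((448,240),o,k)),("scene",1,uu((228,464),o,k)),
 ("top",0,uu((167,58),t,k)),("top",1,uu((379,78),t,k)),("top",3,uu((120,304),t,k))],np.array([.4962,-.2506,.1788]))
```

```text
tilt(+=?)0.316 roll 0.015 sl -0.0022 dz -0.0009 yaw -0.195 origin [ 0.5736 -0.2184  0.0885] res [ 1.   0.4  0.2 -0.2 -0.6  0.2  0.2 -0.5  0.4  0.1  0.4  1. ]
far [ 0.6857 -0.1643  0.0668]
fin [ 0.4712 -0.2668  0.1443]
level err deg 18.13
```

The peel is now right: tilt 0.316 rad, with the far corner at z = 0.067, in place on the rim. Next:
1. Grip firmly and lift off.
2. Shift along the diagonal so the tub's bottom can rest on the rim corner.
3. Lower there with a 20 N grip, so the tray turns level in the pads.

```bash
python3 -m crank '[[[0,0,0,0,1],[0,0,0,0,1],[0.05,0,-0.5,0,1],[0,0,-1,0,1],[0,0,-1.2,0,1],[0,0,-1.3,0,1],[0.8,0,-0.5,0,1],[1.2,0,0,0,1],[1.2,0,0,0,1],[0.7,0,0,0,1],[0,0,0,0,1]]]' 60
python3 - <<'E'
from h import *
delta(FIN+[0,0,.011],A-np.pi/4)
im=vision.capture("scene")[150:310,110:270];cv2.imwrite("pics/q1.png",cv2.resize(im,None,fx=3.7,fy=3.7,interpolation=3))
E
```

```text
clock: 16.05
ee_pos: [0.5296, -0.2274, 0.2226]
tool_rot: [0.957, 0.291, -0.0, -0.001]
wrist_force: [0.7, 0.7, -0.6]
gripper_width: 0.094
t 16.05 pos [ 0.5296 -0.2274  0.2226] F [ 0.7  0.7 -0.6] M [-0.06  0.13 -0.  ] w 0.094 tilt 0.08
x ax [ 0.831  0.557 -0.   ] y ax [ 0.557 -0.831 -0.001]
spin about tool z 0.0012896987353330225 alt -3.14030295485446 q6 0.42421234081017467
delta in final tool axes cm [-6.39959702  0.13400729 11.46359805]
delta cm in cur tool axes [-6.39974362  0.12574744 11.46360979]
```

View pics/q1.png

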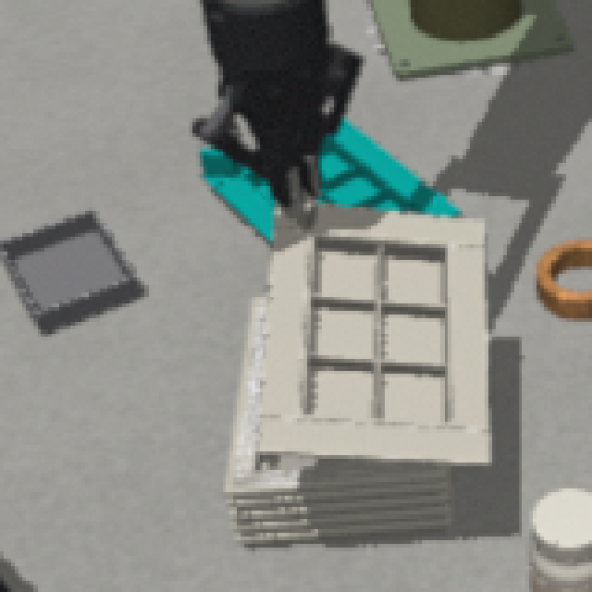

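```bash
python3 -m crank '[[[0,0,1,0,1],[0,0,1,0,1],[0,0,1,0,1],[0,0,0.6,0,1]]]' 40
python3 -m crank '[[[-0.1,0,0.4,0,1],[-0.1,0,0.5,0,1],[-0.15,0,0.5,0,1],[-0.15,0,0.5,0,1],[-0.15,0,0.5,0,1],[-0.15,0,0.5,0,1],[-0.15,0,0.5,0,1],[-0.15,0,0.5,0,1],[-0.1,0,0.4,0,1],[0,0,0,0,1]]]' 20
python3 - <<'E'
from h import *
delta(FIN+[0,0,.011],A-np.pi/4)
im=vision.capture("scene")[150:310,110:270];cv2.imwrite("pics/r1.png",cv2.resize(im,None,fx=3.7,fy=3.7,interpolation=3))
E
```

```text
clock: 16.5
ee_pos: [0.5278, -0.2283, 0.1853]
tool_rot: [0.957, 0.29, -0.001, -0.001]
wrist_force: [0.2, 0.0, -1.1]
gripper_width: 0.091
clock: 17.5
ee_pos: [0.5185, -0.2352, 0.1437]
tool_rot: [0.957, 0.29, -0.0, -0.0]
wrist_force: [-0.3, -0.1, 2.7]
gripper_width: 0.096
t 17.5 pos [ 0.5185 -0.2352  0.1437] F [-0.3 -0.1  2.7] M [ 0.31 -0.44  0.05] w 0.096 tilt 0.06
x ax [ 0.832  0.555 -0.   ] y ax [ 0.555 -0.832 -0.001]
spin about tool z -0.0009442184001828835 alt 3.1406484351896102 q6 0.4044324111462254
delta in final tool axes cm [-5.04998759  0.08616767  3.57467371]
delta cm in cur tool axes [-5.04990733  0.09093718  3.57466894]
```

View pics/r1.png

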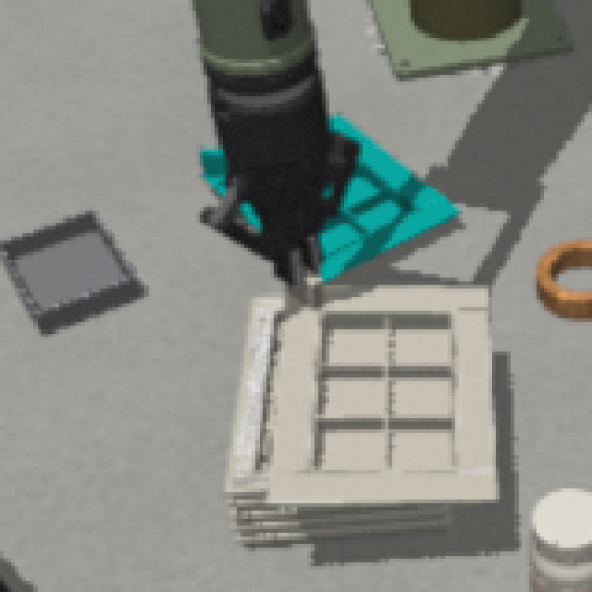

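It's levelling against the rim. I'll continue the last 17 mm.

```bash
python3 -m crank '[[[-0.1,0,0.4,0,1],[-0.1,0,0.4,0,1],[-0.05,0,0.4,0,1],[-0.05,0,0.4,0,1],[0,0,0.2,0,1],[0,0,0,0,1]]]' 20
python3 - <<'E'
from h import *
delta(FIN+[0,0,.011],A-np.pi/4)
im=vision.capture("scene")[150:310,110:270];cv2.imwrite("pics/s1.png",cv2.resize(im,None,fx=3.7,fy=3.7,interpolation=3))
im=vision.capture("top")[130:290,310:470];cv2.imwrite("pics/s2.png",cv2.resize(im,None,fx=3.7,fy=3.7,interpolation=3))
E
```

```text
clock: 18.15
ee_pos: [0.5164, -0.2376, 0.1264]
tool_rot: [0.957, 0.29, -0.0, 0.0]
wrist_force: [-2.1, -2.7, 4.1]
gripper_width: 0.088
t 18.15 pos [ 0.5164 -0.2376  0.1264] F [-2.1 -2.7  4.1] M [-0.19 -0.03 -0.11] w 0.088 tilt 0.05
x ax [ 0.832  0.555 -0.001] y ax [ 0.555 -0.832  0.001]
spin about tool z -0.0012208238317090725 alt 3.140371829758084 q6 0.3998327863245506
delta in final tool axes cm [-4.73956326  0.00510113  1.84562956]
delta cm in cur tool axes [-4.73955209  0.01088844  1.84563317]
```

View pics/s1.png

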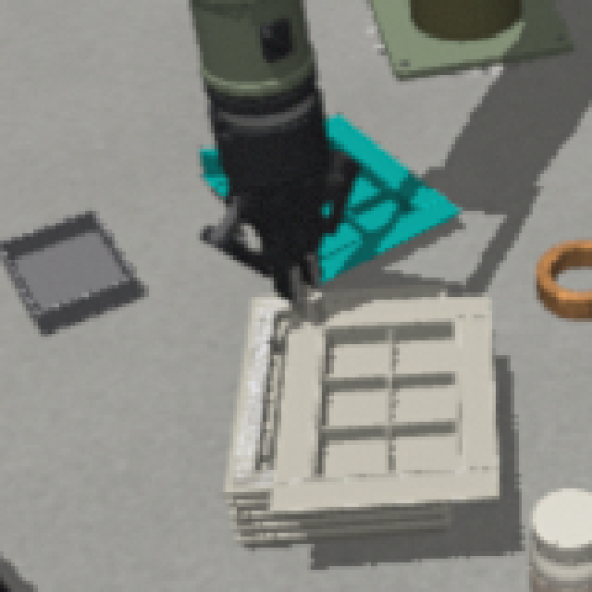

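View pics/s2.png

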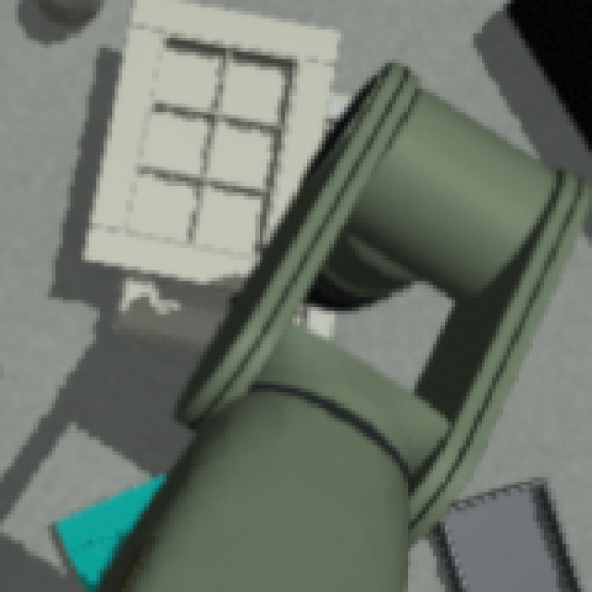

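```bash
sed -i 's#p\[2\]/.004,p\[3\]/.004#p[2]/.01,p[3]/.01#' h.py
python3 - <<'E'
from h import *
o=(110,150);k=3.7;t=(310,130)
r,og=pose6([("scene",0,uu((498,494),o,k)),("scene",3,uu((490,297),o,k)),("scene",1,uu((269,510),o,k)),
 ("top",1,uu((340,32),t,k)),("top",3,uu((85,260),t,k)),("top",0,uu((133,-6),t,k))],np.array([.5164,-.2376,.1264]))
print(r.inv().apply(np.array([.5164,-.2376,.1264])-og)-[-.086,-.061,.05])
E
```

```text
tilt(+=?)-0.001 roll -0.019 sl -0.0038 dz 0.0013 yaw -0.196 origin [ 0.6165 -0.1934  0.0645] res [ 0.9  0.1 -0.2 -0.5  0.2  0.6  0.6  0.  -0.1  0.6  0.9 -0.3]
far [ 0.729  -0.1391  0.0829]
fin [ 0.5036 -0.2472  0.0821]
level err deg 1.08
[-0.00267235 -0.00267235  0.0122862 ]
```

The tray is level (tilt −0.001, roll about −0.02 by fit) and resting on the rim. I'll clamp hard, lift, and check once before carrying.

```bash
python3 -m crank '[[[0,0,0,0,1],[0,0,0,0,1],[0,0,0,0,1],[0,0,-0.3,0,1],[0,0,-0.7,0,1],[0,0,-1,0,1],[0,0,-1.2,0,1],[0,0,-1.2,0,1],[0,0,-1.2,0,1],[0,0,-1.2,0,1],[0,0,-0.7,0,1],[0,0,-0.3,0,1],[0,0,0,0,1]]]' 110
python3 - <<'E'
from h import *
delta(np.array([.4674,.1743,.1744]),A-np.pi/4)
im=vision.capture("scene")[150:310,110:270];cv2.imwrite("pics/t1.png",cv2.resize(im,None,fx=3.7,fy=3.7,interpolation=3))
E
```

```text
clock: 19.55
ee_pos: [0.5166, -0.2371, 0.205]
tool_rot: [0.957, 0.29, 0.0, 0.0]
wrist_force: [0.4, -1.0, -1.0]
gripper_width: 0.07
t 19.55 pos [ 0.5166 -0.2371  0.205 ] F [ 0.4 -1.  -1. ] M [-0.03  0.1   0.07] w 0.07 tilt 0.05
x ax [0.832 0.555 0.   ] y ax [ 0.555 -0.832  0.001]
spin about tool z -0.0006369283207738885 alt 3.140955725269019 q6 0.39951964471832896
delta in final tool axes cm [ 18.77673271 -36.93885598   3.03775798]
delta cm in cur tool axes [ 18.75320302 -36.95080851   3.03774142]
```

View pics/t1.png

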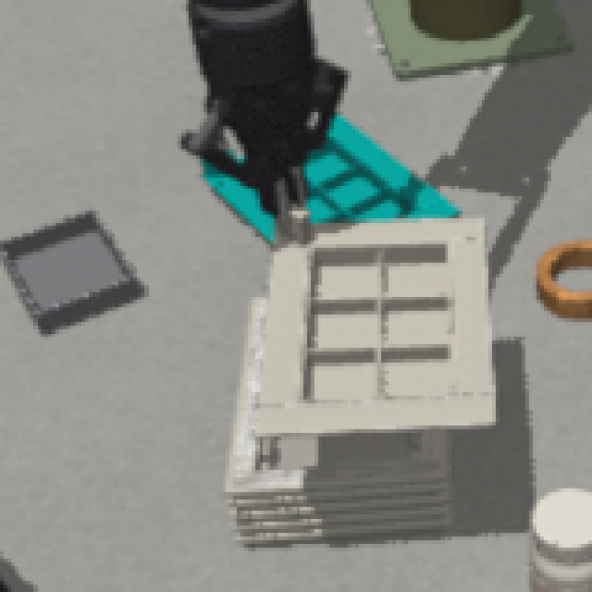

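The tray is held level and clear of the stack. I'll carry it over the pad.

```bash
python3 -m crank '[[[0.3,-0.6,0,0,1],[0.6,-1.2,0,0,1],[1,-2,0,0,1],[1.1,-2.2,0,0,1],[1.1,-2.2,0,0,1],[1.1,-2.2,0,0,1],[1.1,-2.2,0,0,1],[1.1,-2.2,0,0,1],[1.1,-2.2,0,0,1],[1.1,-2.2,0,0,1],[1.1,-2.2,0,0,1],[1.1,-2.2,0,0,1],[1.1,-2.2,0,0,1],[1.1,-2.2,0,0,1],[1.1,-2.2,0,0,1],[1.1,-2.2,0,0,1],[1.1,-2,0.5,0,1],[0.9,-1.8,0.8,0,1],[0.5,-0.9,0.8,0,1],[0.2,-0.4,0.5,0,1]]]' 110
python3 -m crank '[[[0,0,0.3,0,1],[0,0,0.1,0,1],[0,0,0,0,1],[0,0,0,0,1]]]'
python3 - <<'E'
from h import *
delta(np.array([.4674,.1743,.1744]),A-np.pi/4)
im=vision.capture("scene");cv2.imwrite("pics/u0.png",im);im=im[130:290,270:430];cv2.imwrite("pics/u1.png",cv2.resize(im,None,fx=3.7,fy=3.7,interpolation=3))
im=vision.capture("top");cv2.imwrite("pics/u3.png",im);im=im[120:280,150:310];cv2.imwrite("pics/u2.png",cv2.resize(im,None,fx=3.7,fy=3.7,interpolation=3))
E
```

```text
clock: 21.6
ee_pos: [0.464, 0.1809, 0.1773]
tool_rot: [0.957, 0.291, -0.001, -0.0]
wrist_force: [-0.0, 0.3, -1.3]
gripper_width: 0.073
clock: 22.0
ee_pos: [0.4658, 0.1793, 0.1748]
tool_rot: [0.957, 0.29, 0.0, 0.0]
wrist_force: [0.7, -0.3, -2.1]
gripper_width: 0.07
t 22.0 pos [0.4658 0.1793 0.1748] F [ 0.7 -0.3 -2.1] M [-0.06  0.12 -0.  ] w 0.07 tilt 0.04
x ax [0.832 0.554 0.001] y ax [ 0.554 -0.832  0.   ]
spin about tool z -0.001786835972992673 alt 3.1398058176168004 q6 1.1770638075060826
delta in final tool axes cm [-0.14404466  0.49948519  0.04278385]
delta cm in cur tool axes [-0.14315191  0.49974173  0.04278446]
```

View pics/u1.png

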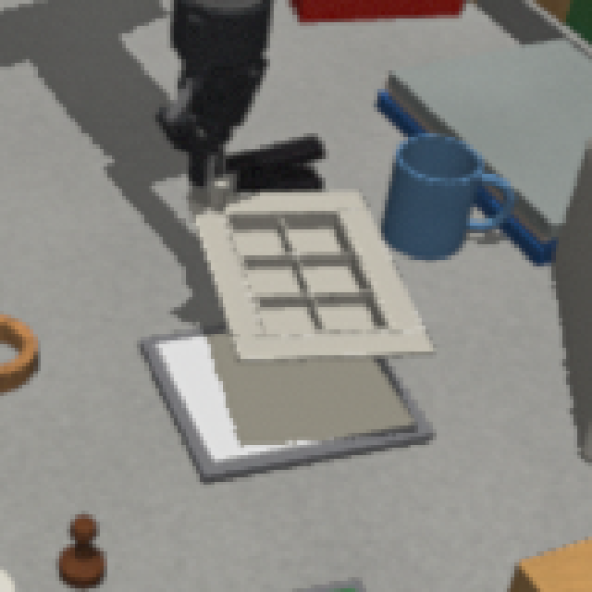

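View pics/u2.png

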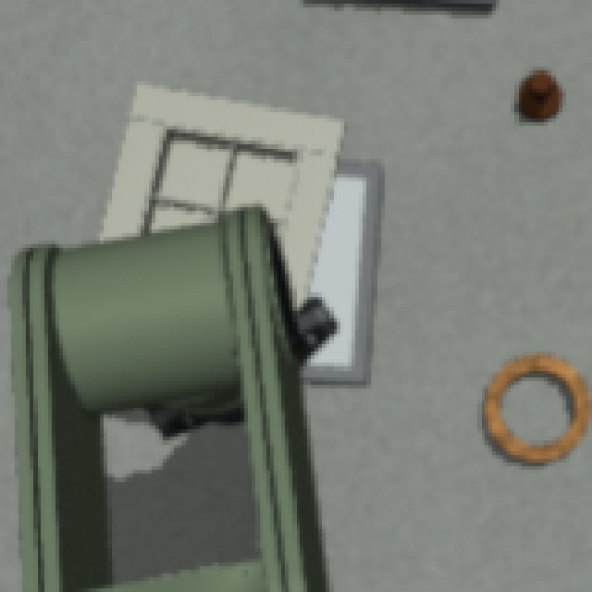

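View pics/u0.png

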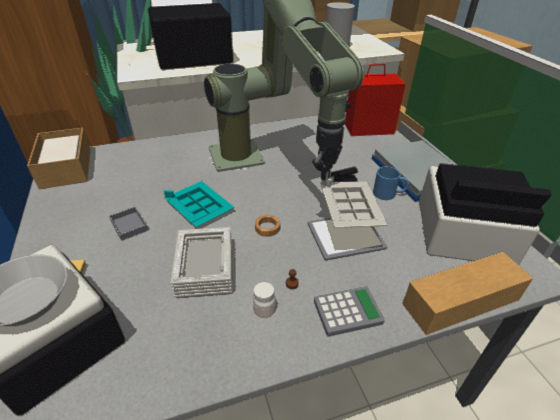

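The tray hangs over the pad with its corners at crop (433,350), (360,192) and (240,358). The bystanders have not moved. I'll fit its pose.

Run:
```python
from h import *
k=3.7;o=(270,130);t=(150,120)
tcp=np.array([.4658,.1793,.1748])
r,og=pose6([("scene",0,uu((434,350),o,k)),("scene",3,uu((360,191),o,k)),("scene",1,uu((239,359),o,k)),
 ("top",0,uu((138,83),t,k)),("top",1,uu((344,122),t,k))],tcp)
print("offset to pad",(og-[.5675,.2185,.1125])*1000)
delta(tcp+[.5675,.2185,.1125]-og)
```

```text
tilt(+=?)0.043 roll -0.008 sl -0.0045 dz 0.0003 yaw -0.195 origin [0.5638 0.2231 0.1091] res [ 0.6  0.  -0.2 -0.2  0.2  0.1 -0.   0.2  0.8  0.1]
far [0.6769 0.2777 0.1219]
fin [0.4518 0.1695 0.1322]
level err deg 2.48
offset to pad [-3.7289609   4.56268978 -3.44499893]
t 22.1 pos [0.4658 0.1794 0.1749] F [ 0.1 -0.4 -1.5] M [-0.06  0.12  0.03] w 0.067 tilt 0.05
x ax [0.832 0.555 0.001] y ax [ 0.555 -0.832  0.   ]
delta cm in cur tool axes [ 0.05131203  0.59694394 -0.33584351]
```

```bash
python3 -m crank '[[[0,0.3,-0.2,0,1],[0.1,0.3,-0.2,0,1],[0,0,0,0,1],[0,0,0,0,1],[0,0,0,0,1],[0,0,0,0,1],[0,0,0,0,1],[0,0,0,0,1],[0,0,0,0,1],[0,0,0,0,1]]]' 120
python3 - <<'E'
from h import *
delta(np.zeros(3))
im=vision.capture("scene");im=im[130:290,270:430];cv2.imwrite("pics/v1.png",cv2.resize(im,None,fx=3.7,fy=3.7,interpolation=3))
im=vision.capture("top");im=im[120:280,150:310];cv2.imwrite("pics/v2.png",cv2.resize(im,None,fx=3.7,fy=3.7,interpolation=3))
o=(110,150);k=3.7
print("t1");pose6([("scene",0,uu((495,422),o,k)),("scene",3,uu((484,218),o,k)),("scene",1,uu((254,433),o,k))],np.array([.5166,-.2371,.205]))
E
```

```text
clock: 23.1
ee_pos: [0.4695, 0.1754, 0.1785]
tool_rot: [0.957, 0.29, -0.0, 0.0]
wrist_force: [-0.6, 0.5, -1.7]
gripper_width: 0.065
t 23.1 pos [0.4695 0.1754 0.1785] F [-0.6  0.5 -1.7] M [-0.06  0.07 -0.04] w 0.065 tilt 0.0
x ax [ 0.832  0.555 -0.   ] y ax [ 0.555 -0.832  0.   ]
delta cm in cur tool axes [-48.78564729 -11.48937224  17.85017657]
t1
tilt(+=?)0.045 roll -0.013 sl -0.0045 dz -0.0000 yaw -0.195 origin [ 0.6147 -0.1937  0.1395] res [ 0.3 -0.1 -0.1 -0.2 -0.5  0.4]
far [ 0.7277 -0.1389  0.1522]
fin [ 0.5026 -0.2471  0.1628]
level err deg 2.67
```

View pics/v1.png

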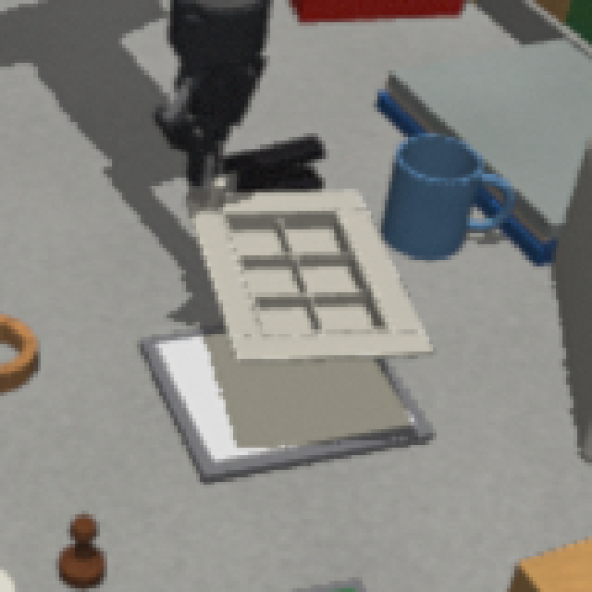

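View pics/v2.png

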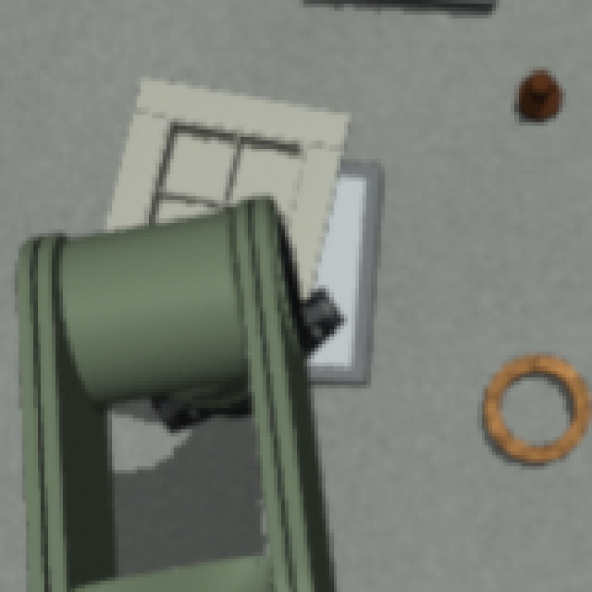

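Run:
```python
from h import *
k=3.7;o=(270,130);t=(150,120)
tcp=np.array([.4695,.1754,.1785])
r,og=pose6([("scene",0,uu((434,351),o,k)),("scene",3,uu((359,190),o,k)),("scene",1,uu((235,358),o,k)),
 ("top",0,uu((143,77),t,k)),("top",1,uu((350,115),t,k))],tcp)
print("offset to pad mm",(og-[.5675,.2185,.1125])*1000)
```

```text
tilt(+=?)0.049 roll -0.009 sl -0.0046 dz -0.0012 yaw -0.196 origin [0.5674 0.2188 0.1136] res [ 0.2 -0.1 -0.2 -0.2  0.5  0.2  0.  -0.   0.7  0.2]
far [0.6806 0.2734 0.1257]
fin [0.4554 0.1655 0.1375]
level err deg 2.86
offset to pad mm [-0.12335264  0.307257    1.09608057]
```

The tray is centred to under 1 mm by the fit and stable, but about 2.8° off level, mostly elastic sag after clamping. There are 15 s left, so I'll go back to the rim once and over-press by about that angle to cancel it.

```bash
python3 -m crank '[[[-0.3,0.6,-0.7,0,1],[-0.6,1.2,-0.7,0,1],[-1.1,2.2,-0.7,0,1],[-1.2,2.4,0,0,1],[-1.2,2.4,0,0,1],[-1.2,2.4,0,0,1],[-1.2,2.4,0,0,1],[-1.2,2.4,0,0,1],[-1.2,2.4,0,0,1],[-1.2,2.4,0,0,1],[-1.2,2.4,0,0,1],[-1.2,2.4,0,0,1],[-1.2,2.4,0,0,1],[-1.2,2.4,0,0,1],[-1.2,2.2,0,0,1],[-1.2,2,0,0,1],[-1.1,1.6,0.3,0,1],[-0.6,1.1,0.6,0,1],[-0.3,0.5,1,0,1],[0,0,1,0,1]]]' 120
python3 - <<'E'
from h import *
delta(np.array([.5164,-.2376,.1175]))
E
```

```text
clock: 25.2
ee_pos: [0.5162, -0.2485, 0.1698]
tool_rot: [0.957, 0.29, 0.0, 0.0]
wrist_force: [-0.9, -0.2, -1.8]
gripper_width: 0.061
t 25.2 pos [ 0.5162 -0.2485  0.1698] F [-0.9 -0.2 -1.8] M [ 0.01  0.14 -0.01] w 0.061 tilt 0.01
x ax [0.832 0.554 0.   ] y ax [ 0.554 -0.832  0.   ]
delta cm in cur tool axes [ 0.61869966 -0.89968543  5.23393433]
```

```bash
python3 -m crank '[[[0.3,-0.4,1,0,1],[0.3,-0.5,1,0,1],[0,0,1,0,1],[0,0,0.6,0,1]]]' 40
python3 -m crank '[[[0,0,0.4,0,1],[0,0,0.4,0,1],[0,0,0.4,0,1],[0,0,0.4,0,1],[0,0,0,0,1]]]' 20
python3 - <<'E'
from h import *
delta(np.array([.5164,-.2376,.1175]))
im=vision.capture("scene")[150:310,110:270];cv2.imwrite("pics/w1.png",cv2.resize(im,None,fx=3.7,fy=3.7,interpolation=3))
E
```

```text
clock: 25.6
ee_pos: [0.5159, -0.2356, 0.133]
tool_rot: [0.957, 0.291, -0.001, -0.001]
wrist_force: [0.8, -0.3, 0.1]
gripper_width: 0.064
clock: 26.1
ee_pos: [0.516, -0.2389, 0.1216]
tool_rot: [0.957, 0.29, -0.001, 0.001]
wrist_force: [-10.7, -0.9, 17.7]
gripper_width: 0.065
t 26.1 pos [ 0.516  -0.2389  0.1216] F [-10.7  -0.9  17.7] M [0.56 1.17 0.12] w 0.065 tilt 0.17
x ax [ 0.832  0.555 -0.002] y ax [ 0.555 -0.832  0.002]
delta cm in cur tool axes [ 0.10521471 -0.09309324  0.40903842]
```

View pics/w1.png

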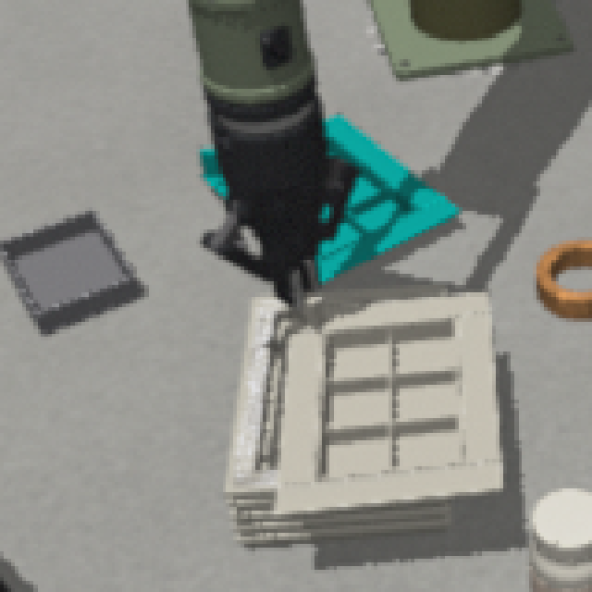

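Contact force is building (18 N), so I'll stop there, clamp, lift clear and measure.

```bash
python3 -m crank '[[[0,0,-0.1,0,1],[0,0,-0.3,0,1],[0,0,-0.6,0,1],[0,0,-1.1,0,1],[0,0,-1.4,0,1],[0,0,-1.4,0,1],[0,0,-1.4,0,1],[0,0,-1.1,0,1],[0,0,-0.6,0,1],[0,0,0,0,1]]]' 110
python3 - <<'E'
from h import *
delta(np.array([.4695,.1754,.1785]))
im=vision.capture("scene")[150:310,110:270];cv2.imwrite("pics/x1.png",cv2.resize(im,None,fx=3.7,fy=3.7,interpolation=3))
E
```

```text
clock: 27.15
ee_pos: [0.5171, -0.2374, 0.1999]
tool_rot: [0.957, 0.29, 0.001, 0.001]
wrist_force: [-0.8, -0.1, -1.1]
gripper_width: 0.066
t 27.15 pos [ 0.5171 -0.2374  0.1999] F [-0.8 -0.1 -1.1] M [-0.07  0.11 -0.04] w 0.066 tilt 0.14
x ax [0.832 0.555 0.001] y ax [ 0.555 -0.832  0.002]
delta cm in cur tool axes [ 18.96428981 -36.97776467   2.0729835 ]
```

View pics/x1.png

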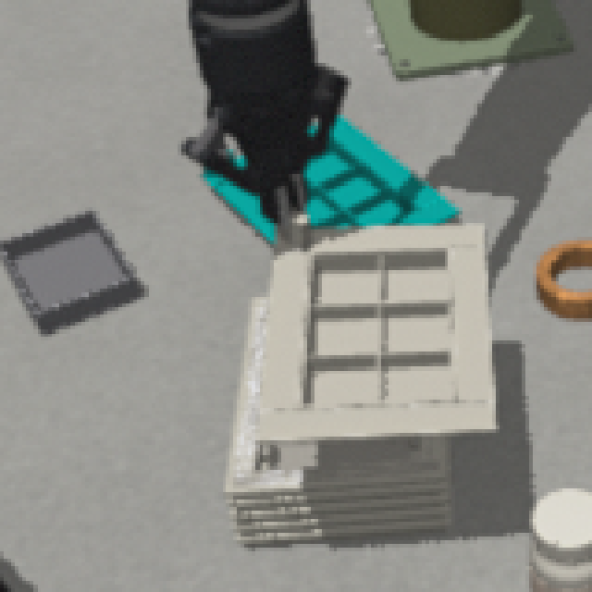

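```bash
python3 - <<'E'
from h import *
o=(110,150);k=3.7
pose6([("scene",0,uu((495,428),o,k)),("scene",3,uu((485,225),o,k)),("scene",1,uu((256,440),o,k))],np.array([.5171,-.2374,.1999]))
E
python3 -m crank '[[[0.3,-0.6,0,0,1],[0.6,-1.2,0,0,1],[1,-2,0,0,1],[1.1,-2.2,0,0,1],[1.1,-2.2,0,0,1],[1.1,-2.2,0,0,1],[1.1,-2.2,0,0,1],[1.1,-2.2,0,0,1],[1.1,-2.2,0,0,1],[1.1,-2.2,0,0,1],[1.1,-2.2,0,0,1],[1.1,-2.2,0,0,1],[1.1,-2.2,0,0,1],[1.1,-2.2,0,0,1],[1.1,-2.2,0,0,1],[1.1,-2.1,0,0,1],[1.1,-1.9,0.4,0,1],[0.9,-1.6,0.7,0,1],[0.5,-0.8,0.6,0,1],[0.2,-0.4,0.4,0,1]]]' 110
python3 -m crank '[[[0,0,0,0,1],[0,0,0,0,1],[0,0,0,0,1],[0,0,0,0,1]]]'
python3 - <<'E'
from h import *
delta(np.array([.4695,.1754,.1785]),A-np.pi/4)
im=vision.capture("scene");cv2.imwrite("pics/y0.png",im);im=im[130:290,270:430];cv2.imwrite("pics/y1.png",cv2.resize(im,None,fx=3.7,fy=3.7,interpolation=3))
im=vision.capture("top");im=im[120:280,150:310];cv2.imwrite("pics/y2.png",cv2.resize(im,None,fx=3.7,fy=3.7,interpolation=3))
E
```

```text
tilt(+=?)0.036 roll -0.013 sl -0.0048 dz 0.0012 yaw -0.195 origin [ 0.6159 -0.1936  0.134 ] res [ 0.5 -0.1 -0.2 -0.3 -0.6  0.4]
far [ 0.7289 -0.139   0.1477]
fin [ 0.5037 -0.2471  0.1562]
level err deg 2.21
clock: 29.2
ee_pos: [0.4669, 0.1767, 0.1764]
tool_rot: [0.957, 0.291, -0.001, -0.0]
wrist_force: [-0.7, -0.1, -1.4]
gripper_width: 0.067
clock: 29.6
ee_pos: [0.4685, 0.1751, 0.1778]
tool_rot: [0.957, 0.29, 0.0, 0.0]
wrist_force: [0.2, -0.6, -1.7]
gripper_width: 0.066
t 29.6 pos [0.4685 0.1751 0.1778] F [ 0.2 -0.6 -1.7] M [-0.08  0.1   0.  ] w 0.066 tilt 0.04
x ax [0.832 0.554 0.001] y ax [ 0.554 -0.832  0.   ]
spin about tool z -0.001685920461998336 alt 3.139906733127795 q6 1.167663963256041
delta in final tool axes cm [ 0.09571467  0.03122894 -0.06541978]
delta cm in cur tool axes [ 0.09576714  0.03106759 -0.0654198 ]
```

View pics/y1.png

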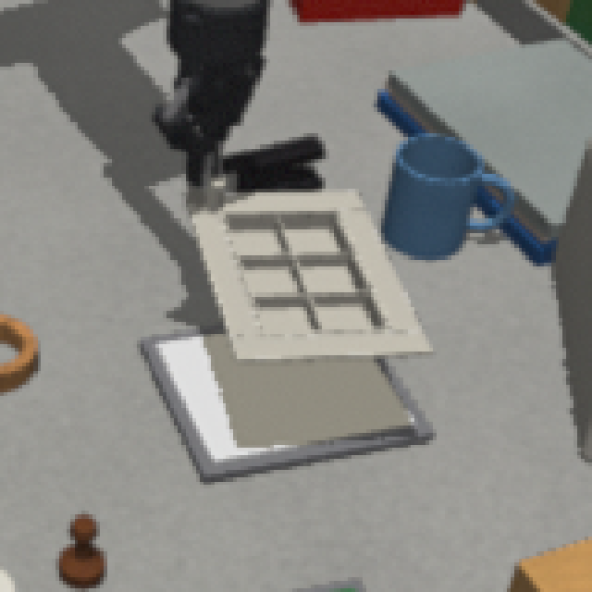

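View pics/y2.png

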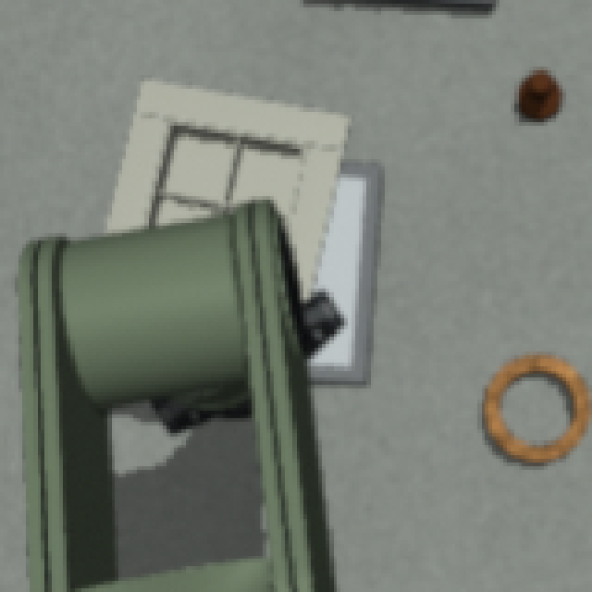

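Run:
```python
from h import *
k=3.7;o=(270,130);t=(150,120)
tcp=np.array([.4685,.1751,.1778])
r,og=pose6([("scene",0,uu((433,351),o,k)),("scene",3,uu((359,190),o,k)),("scene",1,uu((235,358),o,k)),
 ("top",0,uu((142,79),t,k)),("top",1,uu((350,117),t,k))],tcp)
print("offset to pad mm",(og-[.5675,.2185,.1125])*1000)
```

```text
tilt(+=?)0.050 roll -0.007 sl -0.0049 dz -0.0012 yaw -0.194 origin [0.5664 0.219  0.1128] res [ 0.3 -0.1 -0.4 -0.3  0.4  0.3  0.2 -0.1  0.6  0. ]
far [0.6796 0.2737 0.1248]
fin [0.4546 0.1654 0.1368]
level err deg 2.87
offset to pad mm [-1.1057709   0.45221087  0.3244974 ]
```

The tray is centred within about 1 mm, its underside is 100 mm above the pad, and it is steady. The tilt stays at 2–3°, and there is not enough time for another safe correction, so I'm handing in.

```bash
python3 -c "
from rig import ticket,ctrl
print(ctrl.get_state()['clock']);print(ticket.close_job())"
```

```text
29.7
the job is handed in; nothing more can be done
None
```

I peeled the light-grey tray off the stack by its fin and handed the job in at 29.7 s with the tray still gripped over the light pad. The first peel did not go as asked, and the tray is about 2–3° off level.

- **First peel:** the fin corner lifted while the far corner rested, up to about 0.13 rad. My grip was then too stiff, so the whole tray came off at about 0.11 rad instead of 0.28.
- **Redone peel:** I put the tray back, not fully seated: its left (+y) edge stood slightly proud. Two lifts with still too tight a grip brought it up nearly level. With a looser grip it hinged to a fitted 0.316 rad with the far corner still on the rim (z about 0.067 m).
- **Levelling:** I turned the tray level by lowering it onto the stack's rim corner, clamped it and carried it over the pad. A second levelling pass did not improve it; contact reached about 18 N.

| Last check | Result |
|---|---|
| Centring over the pad | within about 1 mm by the camera fit |
| Height of the underside above the pad | about 100 mm, no contact |
| Tilt | about 2.9° by fit; it read between 2.2° and 2.9° after clamping |
| Grip | steady at 110 N |
| Other things on the counter | looked unmoved in the scene view after the first carry and in the last close views |

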